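# Prop the dressing mirror on the cufflink box lid

## Task

Set up the dressing mirror on the cufflink box: first take the ring dish off the box's lid and stand it centrally on the top of the small pedestal, then swing the brass latch a quarter turn clear of the lid. Next raise the stiff lid to about 35 degrees and let go of it, and only then lay the mirror, glass up, flat on the sloping lid, centred and lengthways up the slope with its bottom edge resting on the little ledge. Set the dish and the mirror down gently without dropping them, and leave everything else where it is.

Things in the scene. Friction and masses are not known exactly. Their poses are not given: they have to be found in the camera images.
- box: the wooden cufflink box, fixed to the top: 190 (x) x 170 (y) x 65 mm high. Origin at the centre of its underside; x points from hinge side to latch side, roughly to the robot's left (yaw 83 to 118 degrees), y roughly to the robot, z up. The lid covers most of the top; a solid strip 30 mm wide (x from 65 to 95 mm, top 65 mm high, flush with the shut lid) runs along the latch side
- lid (a joint): angle of the box's lid in rad: 0 shut, grows as the edge by the strip rises (35 degrees = 0.61), up to 1.5. Hinge along the box's -x side (the robot's right). Stiff: takes about 1.2 N m (9 N at the handle) to raise and stays where it is left; a push of over about 9 N at the mirror would sink it. It cannot rise until the latch is clear
- lid_hinge (a point): point on the lid's hinge axis (the axis is the box's y), at x = -88 mm, y = 0 in the box's frame, 55 mm up; its x points across the lid away from the hinge, z is the lid's outward normal (both turn with the lid). The lid is a plate 151 (x) x 170 (y) x 10 mm (its outer face at z = 10 mm in this frame)
- lid_handle (a point): middle of the top edge of the lid's handle: an upright wooden bar on the lid's outer face, 10 mm thick (x) x 40 mm long (y) x 24 mm tall, 135 mm from the hinge and 35 mm to the box's -y side of its middle. Axes as lid_hinge
- lid_rest (a point): point on the lid's outer face, 60 mm from the hinge and midway across it, where the middle of the mirror's underside lies when the mirror is placed right. Axes as lid_hinge: x up the slope, z out of the face. The ledge is a wooden bar 50 mm long (y), 8 mm wide and 10 mm tall on the lid, its upper side 42 mm down the slope from here
- latch (a joint): angle of the brass swivel latch in rad about its upright pivot: 0 points straight over the lid, grows as its tip swings towards the box's +y side, stop at 1.65; the lid is free above 1.3. Light friction (about 1 N at the fin); stays where it is left
- latch_pivot (a point): the latch's pivot, on the strip, at x = 80 mm, y = 45 mm in the box's frame, 66 mm up
- latch_fin (a point): middle of the top edge of the latch's upright fin, 27 mm from the pivot and 25 mm above it: fin 8 mm thick (y), 14 mm long (x, along the latch), 20 mm tall, standing on the 12 mm wide, 5 mm thick tongue that reaches 36 mm from the pivot. Axes turn with the latch; the latch points along its own -x
- dish: jade-green ceramic ring dish, 76 mm across, rim 14 mm high, foot 44 mm across, with an upright round post 14 mm in diameter in its middle whose top is 55 mm above the underside; 0.12 kg. Origin at the centre of its underside. Starts on the lid
- pedestal_top (a point): centre of the flat top, 46 mm across and 80 mm up, of a turned wooden pedestal with an 80 mm round foot, fixed to the table, to one side of the box
- mirror: small steel-cased mirror, a flat rectangular slab 84 (x) x 56 (y) x 12 mm thick, glass on the top face (z); 0.18 kg. Origin at the centre of its underside. Starts flat on the table, glass up, on the other side of the box from the pedestal
- atomiser: bystander: glass perfume atomiser with a pump cap, 56 mm across, 94 mm tall; origin at the underside's centre
- shoe_horn: bystander: matte grey plastic shoe horn lying flat, about 185 x 40 x 11 mm; origin at its middle
- cream_jar: bystander: white lidded jar, 54 mm across, 45 mm tall; origin at the underside's centre
- tin: bystander: flat round aluminium tin, 48 mm across, 22 mm tall; origin at the underside's centre
- polish: bystander: small glass bottle with a black cap, 28 mm across, 65 mm tall; origin at the underside's centre
- nail_brush: bystander: wooden nail brush lying bristles down, 85 x 36 x 24 mm; origin at the middle of its underside
Things that resemble listed ones, but are neither listed nor needed, are in the scene too. Of the things like the dish, leave any that is pink; of the rest the larger one is meant.

How it is judged:
By the outcome, as a careful person would: the job done as asked, in the order asked, and still so for the second after the job is handed in, with the robot touching nothing.
It also fails if it takes over 72 s, if anything falls off the work surface, if the arm or the gripper's body presses on something with over 40 N, if the wrist force passes 120 N, or if a joint passes its speed limit or range.

## Robot

A 7-joint arm with a two-finger parallel gripper is mounted at the origin on the work surface. World frame = base frame: x ahead of the robot, y to its left, z up, the work surface at z = 0. Lengths are in m, angles in rad, forces in N, time in s.
With the tool pointing down it reaches from about 0.425 to 0.925 m from the base axis. Payload 6.8 kg.
Tool frame: the origin (TCP) lies midway between the tips of the shut fingers; the grasp point (between the pads) lies 19 mm behind it; y points along the fingers, z is the direction in which the jaws open and shut, and the axes are right-handed (so a half turn about y gives the same grasp; the last joint's range is limited). The gripper opens to 85 mm and grips with 20 to 120 N. Pads are 22 mm wide; open, the fingers measure 114 mm over their backs; the gripper's body (76 mm by 85 mm) begins 54 mm behind the grasp point. The pads swing forward as they close: fully open they stand 13 mm farther back than shut.
Start: joints at [-1.42, 0.477, 0.022, 1.555, -0.011, 1.109, -0.083], TCP at [0.173, 0.653, 0.195] pointing down, gripper open.
Joint ranges: [-2.96, 2.96], [-0.34, 2.1], [-1.41, 1.46], [0.24, 2.44], [-1.37, 4.51], [0.17, 1.92], [-2.96, 2.96]. Speed limits (rad/s): [2.39, 2.39, 3.14, 3.14, 3.14, 3.14, 3.14].

## Interface

Orientations are given as a unit quaternion [w, x, y, z].
In Python, from station import bot gives the robot as it stands. The module is installed in compiled form; this text tells all that it offers.
- The arm moves only by the shell command python3 -m crank 'ROWS' [FORCE]. ROWS is JSON, a list of rows, each an object with "linear": the shift along the tool's x, y, z in m, a list of three; "dr": the turn, a rotation vector about the tool's x, y, z in degrees, a list of three; "hand": the gripper command: -1 is shut, 1 is fully open, values between are in proportion. A call has 1 to 10 rows; each row is the pose to reach, as a shift and turn from the pose commanded when the call began, along the tool's axes at that moment; what a row does not reach only later rows make up. A row lasts 1/12 s, in which the tool goes at most 41.7 mm and 7.16 degrees, less where a joint would pass 70% of its speed; a pose out of reach is approached as far as the arm can. A call with a gripper value outside its range is refused whole. The fingers move at their own pace and stop on an object; FORCE is the grip in N (left out, the last holds). Time passes only in rows, so rows that repeat a pose let the fingers close. It gives the time, the measured TCP pose, the force and the opening at its end, in the units of the state.
- bot.get_obs(): the state, without advancing time (a new reading comes with each control period).
- bot.read_camera(name): name is "side" or "top"; returns the picture (480x640x3 uint8, blue, green, red); there is no depth.
- bot.camera_params(name): a dict with "K" (3x3 intrinsics, pixels), "R" (3x3) and "t" (3): a world point X has camera coordinates R X + t. Camera axes: x right, y down, z forward; pixel columns grow to the right and rows downward; lengths in m; the calibration is good to about 2 mm. A picture is of the moment at which its call begins. camera_params takes no time and is no camera call.
- bot.hand_in(): hands the job in, once; it reports no verdict.
Trained networks look in the newest picture that a camera, given by its name, has taken for a name from the list of things; names that differ only in an ending like _2 or _b are one class to them, and where a whole thing is asked for, a point or a joint stands for the part that bears it (a point fixed in the world has none). Each returns a list of dicts, best first, with "score" (0 to 1); they miss things now and then, are a little off and sometimes report something else, mostly with a low value. They report only what shows in the picture. A call takes as long as a camera call. They do not tell look-alikes from the thing itself.
- bot.search_frame(camera, target): "extent" ([left, top, right, bottom] in pixels, round what is visible of it).
- bot.cut_out(camera, target): "pixels" (480x640 bool, what is visible of it) and "extent" ([left, top, right, bottom] in pixels, round what is visible of it).
- bot.place_of(camera, target): "xy" ([column, row] in pixels: a listed point, or the origin of a listed thing).
The state is a dict: "t": time; "q": joint angles; "joint_vel": joint speeds; "joint_torque": joint torques, N m; "eef_pos": TCP position; "tool_rot": TCP orientation; "contact_force": force on the tool from outside, world axes, zero at the start; "torque": the same for the moment, N m; "gripper_width": opening from 0.0 (shut) to 1.0 (fully open).
Only numpy, scipy, OpenCV 4.12 (cv2) and the standard library are available. Lean on these libraries where they do the work, as an engineer would, in place of code of your own. Each camera call takes 0.05 s, during which the arm holds its last target. There are 200 camera calls.

## Working session

There is one attempt and no reset: what is moved stays moved. The work goes in short steps, Python scripts to look and compute and a shell command to move; the robot and the scene stay as the last step left them, time stands still between calls to the robot, and variables do not carry over. Pictures are saved under pics/ and viewed, about 8 in all and at most 12, crops included, and the job is handed in when it is done.

```bash
mkdir -p pics
cat > h.py <<'E'
from station import bot
import numpy as np, cv2
from scipy.spatial.transform import Rotation as Rt
def ray(cam,uv):
    c=bot.camera_params(cam);K,R,t=[np.array(c[k],float) for k in("K","R","t")]
    d=R.T@np.linalg.inv(K)@np.array([uv[0],uv[1],1.]);return -R.T@t,d
def at_z(cam,uv,z):
    o,d=ray(cam,uv);return o+d*(z-o[2])/d[2]
def proj(cam,X):
    c=bot.camera_params(cam);K,R,t=[np.array(c[k],float) for k in("K","R","t")]
    p=K@(R@np.asarray(X,float)+t);return p[:2]/p[2]
def tri(u1,u2):
    A=[];b=[]
    for cam,u in(("side",u1),("top",u2)):
        o,d=ray(cam,u);d/=np.linalg.norm(d);P=np.eye(3)-np.outer(d,d);A.append(P);b.append(P@o)
    return np.linalg.lstsq(np.vstack(A),np.hstack(b),rcond=None)[0]
def rot(): 
    q=bot.get_obs()["tool_rot"];return Rt.from_quat([q[1],q[2],q[3],q[0]])
E
python3 - <<'E'
from h import *
np.set_printoptions(precision=3,suppress=True)
for c in("side","top"):
    im=bot.read_camera(c);cv2.imwrite(f"pics/{c}0.png",im)
    o,_=ray(c,(320,240));print(c,o)
    for n in["box","lid_hinge","lid_handle","lid_rest","latch_pivot","latch_fin","dish","pedestal_top","mirror"]:
        for r in bot.place_of(c,n)[:4]: print(c,n,np.round(r["xy"]),round(r["score"],2))
    for n in["dish","mirror"]:
        for r in bot.search_frame(c,n)[:4]: print(c,n,np.round(r["extent"]),round(r["score"],2))
o=bot.get_obs();print(o);print(rot().as_matrix())
E
```

```text
side [ 0.034 -0.734  0.824]
side box [291. 232.] 0.56
side lid_hinge [319. 198.] 0.65
side lid_handle [262. 203.] 0.86
side lid_handle [263. 160.] 0.56
side lid_rest [300. 204.] 0.69
side lid_rest [272. 234.] 0.38
side latch_pivot [283. 202.] 0.65
side latch_pivot [272. 237.] 0.64
side latch_fin [273. 236.] 0.57
side latch_fin [282. 219.] 0.52
side dish [282. 201.] 0.82
side dish [364. 209.] 0.78
side dish [217. 254.] 0.58
side pedestal_top [344. 307.] 0.68
side pedestal_top [302. 162.] 0.48
side pedestal_top [298. 203.] 0.42
side mirror [223. 183.] 0.82
side mirror [301. 164.] 0.27
side dish [264. 178. 304. 208.] 0.65
side dish [207. 242. 229. 265.] 0.64
side dish [349. 191. 386. 220.] 0.64
side mirror [205. 166. 241. 194.] 0.92
top [ 0.469 -0.095  0.945]
top box [278. 244.] 0.96
top box [272. 226.] 0.46
top lid_hinge [274. 199.] 0.61
top lid_handle [257. 264.] 0.61
top lid_rest [268. 225.] 0.56
top lid_rest [297. 262.] 0.53
top latch_fin [299. 263.] 0.65
top latch_fin [278. 244.] 0.28
top dish [298. 154.] 0.76
top dish [265. 323.] 0.72
top dish [259. 234.] 0.66
top pedestal_top [273. 199.] 0.48
top mirror [164. 255.] 0.76
top dish [253. 310. 278. 336.] 0.88
top dish [279. 136. 316. 172.] 0.83
top dish [237. 216. 276. 253.] 0.69
{'t': 1.2, 'q': array([-1.42 ,  0.477,  0.022,  1.555, -0.011,  1.109, -0.083]), 'joint_vel': array([-0.   , -0.   , -0.   ,  0.   ,  0.   , -0.002,  0.001]), 'joint_torque': array([  0.   , -59.634,   1.607, -28.153,   0.013,   0.002,  -0.   ]), 'eef_pos': array([0.173, 0.653, 0.195]), 'tool_rot': array([-0.701,  0.701, -0.091,  0.091]), 'contact_force': array([-0.067,  0.405, -0.436]), 'torque': array([ 0.051, -0.026,  0.014]), 'gripper_width': 0.9983365592485874}
[[ 0.967 -0.     0.256]
 [-0.256  0.     0.967]
 [-0.    -1.    -0.   ]]
```

View pics/side0.png

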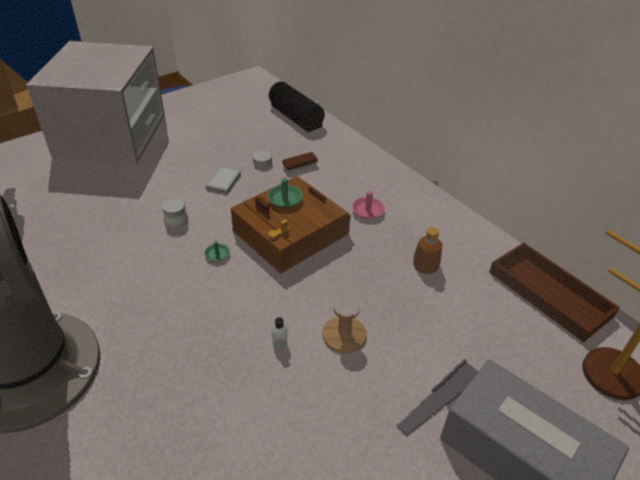

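View pics/top0.png

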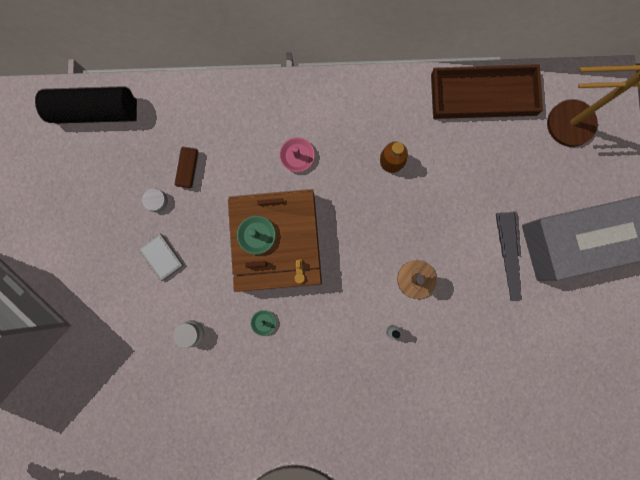

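The dish candidates in the top view are the large green one on the lid (257,235), a small green one (264,322) and a pink one (298,155). I take the large green one on the lid. The latch is at about (299,270), the pedestal at (418,280) and the mirror at (161,257).

Run:
```python
from h import *
np.set_printoptions(precision=3,suppress=True)
for u in [(0,0),(639,0),(0,479),(639,479),(320,240)]: print(u,at_z("top",u,0))
im=bot.read_camera("top")
# box top corners approx by eye
for u in [(229,197),(313,190),(321,284),(234,291)]: print("corner",at_z("top",u,.065))
print("ped",at_z("top",(418,280),.08),"ped foot",at_z("top",(417,279),0.005))
m=bot.cut_out("top","mirror")[0];cv2.imwrite("pics/mm.png",m["pixels"]*255)
c,s,a=cv2.minAreaRect(np.argwhere(m["pixels"])[:,::-1].astype(np.float32));print("mirror",m["score"],c,s,a)
bx=cv2.boxPoints((c,s,a));print(np.array([at_z("top",p,.012) for p in bx]),at_z("top",c,.012))
c2=im[180:350,150:340];cv2.imwrite("pics/topcrop.png",cv2.resize(c2,None,fx=4,fy=3.5,interpolation=cv2.INTER_CUBIC))
c2=cv2.resize(im[180:325,140:340],None,fx=4,fy=4,interpolation=cv2.INTER_CUBIC);cv2.imwrite("pics/topcrop.png",c2)
for n in ["box","dish","mirror"]:
  for r in bot.cut_out("top",n)[:3]: print(n,r["extent"],r["score"],r["pixels"].sum())
```

```text
(0, 0) [1.127 0.643 0.   ]
(639, 0) [ 1.075 -0.773  0.   ]
(0, 479) [0.098 0.59  0.   ]
(639, 479) [ 0.079 -0.681  0.   ]
(320, 240) [ 0.566 -0.065  0.   ]
corner [0.65  0.111 0.065]
corner [ 0.659 -0.056  0.065]
corner [ 0.474 -0.068  0.065]
corner [0.464 0.101 0.065]
ped [ 0.477 -0.252  0.08 ] ped foot [ 0.48  -0.263  0.005]
mirror 0.72 (160.8240203857422, 255.96804809570312) (40.98311233520508, 28.713476181030273) 55.304840087890625
[[0.559 0.315 0.012]
 [0.592 0.266 0.012]
 [0.521 0.216 0.012]
 [0.488 0.265 0.012]] [0.54  0.265 0.012]
box [228.4, 188.0, 320.4, 290.4] 0.74 7299
dish [251.5, 310.9, 274.0, 335.4] 0.97 513
dish [237.0, 220.2, 274.3, 252.7] 0.93 1154
dish [279.6, 136.4, 315.8, 170.5] 0.65 928
mirror [142.6, 230.9, 185.1, 279.1] 0.72 1131
mirror [294.4, 260.1, 305.7, 281.0] 0.34 188[ WARN:0@1.763] global loadsave.cpp:1063 imwrite_ Unsupported depth image for selected encoder is fallbacked to CV_8U.
```

View pics/topcrop.png

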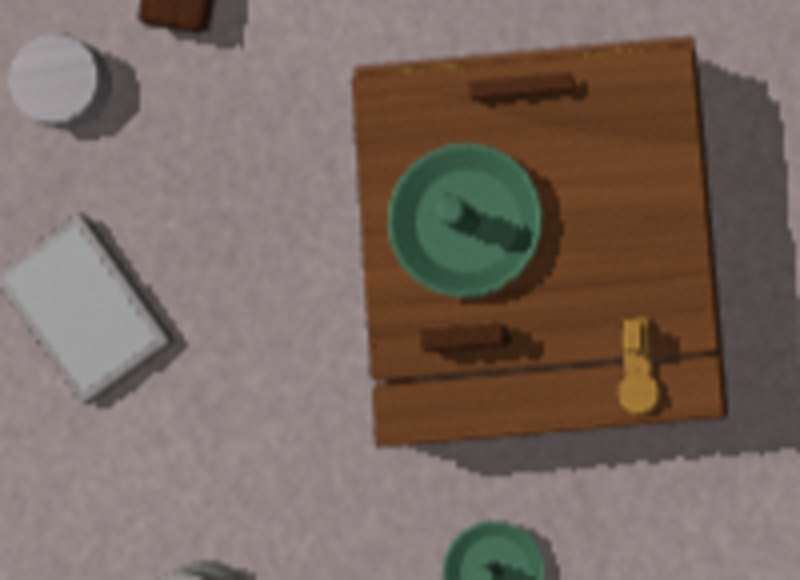

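Run:
```python
from h import *
np.set_printoptions(precision=3,suppress=True)
for X in [(0,0,0),(.173,.653,.195),(.173,.653,0)]: print(X,proj("side",X),proj("top",X))
for n in("side","top"):
  c=bot.camera_params(n);print(n,c["R"],c["t"],c["K"])
for u in [(30,370),(100,100),(0,0),(639,479)]: print(at_z("side",u,0))
```

```text
(0, 0, 0) [ 27.281 368.596] [293.085 526.659]
(0.173, 0.653, 0.195) [-10.357  85.407] [-125.131  482.134]
(0.173, 0.653, 0) [ 17.814 156.886] [-28.459 440.988]
side [[ 0.797 -0.604  0.021]
 [-0.392 -0.543 -0.742]
 [ 0.459  0.583 -0.67 ]] [-0.487  0.226  0.965] [[568.448   0.    314.586]
 [  0.    568.448 235.299]
 [  0.      0.      1.   ]]
top [[-0.023 -1.    -0.021]
 [-0.994  0.025 -0.102]
 [ 0.102  0.018 -0.995]] [-0.064  0.565  0.893] [[453.481   0.    325.505]
 [  0.    453.481 239.775]
 [  0.      0.      1.   ]]
[ 0.003 -0.006  0.   ]
[0.448 0.813 0.   ]
[0.432 1.782 0.   ]
[ 0.664 -0.729  0.   ]
```

```bash
cat >> h.py <<'E'
YAW=np.deg2rad(-176.7); C=np.array([.5618,.022,0.])
def box(p,c=None,yaw=None):
    c=C if c is None else c; yaw=YAW if yaw is None else yaw
    return Rt.from_euler("z",yaw).apply(p)+c
E
python3 - <<'E'
from h import *
np.set_printoptions(precision=4,suppress=True)
S=bot.read_camera("side");T=bot.read_camera("top")
def green(im,ext):
    h=cv2.cvtColor(im,cv2.COLOR_BGR2HSV);m=((h[...,0]>60)&(h[...,0]<95)&(h[...,1]>70)).astype(np.uint8)
    k=np.zeros_like(m);l,t,r,b=map(int,ext);k[t:b,l:r]=m[t:b,l:r];return k
m=green(T,(230,205,285,262));(c,r)=cv2.minEnclosingCircle(np.argwhere(m)[:,::-1].astype(np.float32))
print("rim top",c,r,at_z("top",c,.079),"radius m",r*np.linalg.norm(at_z("top",(c[0]+1,c[1]),.079)-at_z("top",c,.079)))
print("post top",at_z("top",(253.75,233),.12))
m=green(S,(255,165,312,212));p=np.argwhere(m);print("side green",p.min(0),p.max(0))
y0=p[:,0].min();print("post side cols",[ (y,p[p[:,0]==y][:,1].min(),p[p[:,0]==y][:,1].max()) for y in range(y0,y0+12,2)])
# overlay
cor=[[sx*.095,sy*.085,z] for z in(.065,0) for sx,sy in((-1,-1),(1,-1),(1,1),(-1,1))]
fin=[.053,.045,.091];han=[.047,-.035,.089];piv=[.08,.045,.071]
out=[]
for n,im,x0,y0 in(("side",S,200,160),("top",T,210,160)):
    k=5;W=cv2.resize(im[y0:y0+125,x0:x0+160] if n=="side" else im[y0+20:y0+145,x0:x0+160],None,fx=k,fy=k,interpolation=cv2.INTER_CUBIC)
    yy=y0 if n=="side" else y0+20
    for q in cor+[fin,han,piv]:
        u=(proj(n,box(np.array(q)))-[x0,yy]+.5)*k;cv2.drawMarker(W,tuple(int(v) for v in u),(255,255,0),cv2.MARKER_CROSS,12,1)
    out.append(W)
cv2.imwrite("pics/ov_side.png",out[0])
cv2.imwrite("pics/ov.png",cv2.resize(np.vstack(out),None,fx=.48*1,fy=.48) if 0 else np.vstack([cv2.resize(o,(768,300*2))[:, :] for o in out]))
a=cv2.resize(S[165:275,220:360],(700,550),interpolation=cv2.INTER_CUBIC)
cv2.imwrite("pics/both.png",np.hstack([cv2.resize(out[0],(400,312)),cv2.resize(out[1],(400,312))]))
for n in("latch_fin","lid_handle","pedestal_top"):
  print(n,[ (c,np.round(r["xy"],1),round(r["score"],2)) for c in("side","top") for r in bot.place_of(c,n)[:3]])
print("ped est proj",proj("side",(.477,-.252,.08)))
P=cv2.resize(S[285:355,310:380],(500,500),interpolation=cv2.INTER_CUBIC);
Q=cv2.resize(T[245:315,382:452],(300,300),interpolation=cv2.INTER_CUBIC);P=cv2.resize(P,(300,300))
cv2.imwrite("pics/meas.png",np.vstack([cv2.resize(out[0],(800,625))[:0],np.hstack([out[0][:600,:500],np.vstack([P,Q])])]))
E
```

```text
rim top (255.65640258789062, 234.2203826904297) 19.00860023498535 [0.5724 0.0559 0.079 ] radius m 0.03678298766830346
post top [0.5699 0.0523 0.12  ]
side green [179 268] [206 301]
post side cols [(179, np.int64(283), np.int64(286)), (181, np.int64(283), np.int64(286)), (183, np.int64(283), np.int64(286)), (185, np.int64(282), np.int64(287)), (187, np.int64(276), np.int64(294)), (189, np.int64(272), np.int64(298))]
latch_fin [('side', array([441.3, 398. ]), 0.73), ('side', array([344.6, 304.7]), 0.52), ('side', array([279.8, 220.5]), 0.51), ('top', array([300.2, 263.5]), 0.75), ('top', array([271.5, 227.7]), 0.55), ('top', array([513.5, 255.6]), 0.34)]
lid_handle [('side', array([265.9, 201.4]), 0.75), ('top', array([255.1, 267.1]), 0.56)]
pedestal_top [('side', array([349.4, 303.9]), 0.57), ('top', array([421.1, 277. ]), 0.93)]
ped est proj [341.444  302.7235]
```

View pics/ov_side.png

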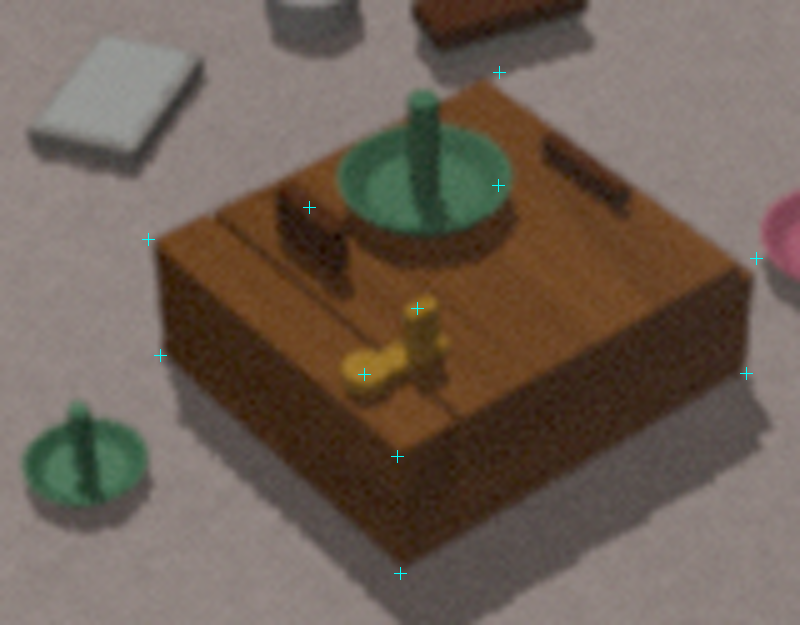

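View pics/meas.png

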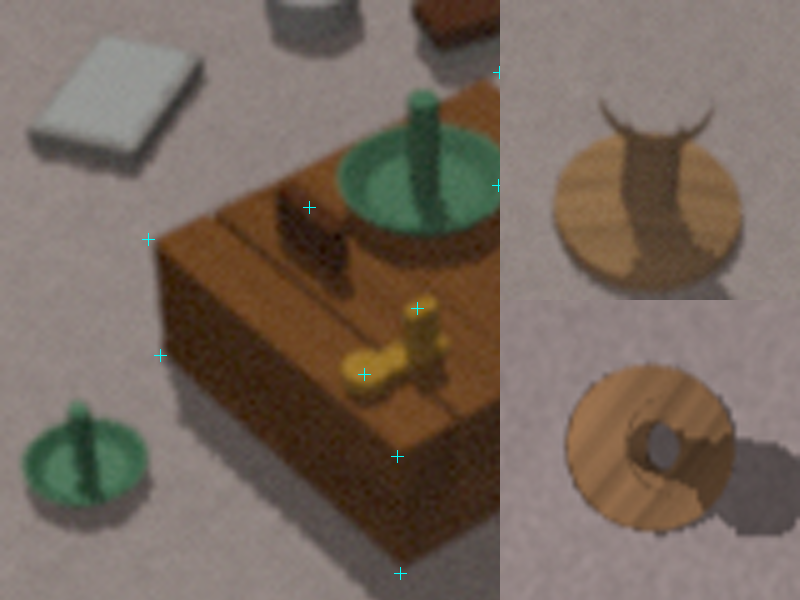

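Run:
```python
from h import *
from scipy.optimize import least_squares
np.set_printoptions(precision=4,suppress=True)
top=[([-.095,-.085,.065],(355,67)),([-.095,.085,.065],(692,40)),([.095,.085,.065],(725,413)),([.095,-.085,.065],(377,445))]
side=[([.095,-.085,.065],(155,240)),([.095,.085,.065],(400,450)),([-.095,.085,.065],(752,272)),([-.095,-.085,.065],(487,80)),([.095,.085,0],(403,566)),([-.095,.085,0],(745,375)),([.095,-.085,0],(165,355))]
D=[("top",q,(140+(u-1.5)/4,180+(v-1.5)/4)) for q,(u,v) in top]+[("side",q,(200+(u-2)/5,160+(v-2)/5)) for q,(u,v) in side]
for cams in(("top","side"),("top",),("side",)):
    f=lambda x:np.hstack([proj(c,box(np.array(q),np.array([x[0],x[1],0]),x[2]))-u for c,q,u in D if c in cams])
    s=least_squares(f,[.56,.02,-3.08],x_scale=[.01,.01,.01]);print(cams,s.x[:2],np.rad2deg(s.x[2]),np.sqrt((s.fun**2).mean()))
    if len(cams)==2:x=s.x;print(s.fun.reshape(-1,2))
c=np.array([x[0],x[1],0])
for n,q in dict(fin=[.053,.045,.091],pivot=[.08,.045,.066],handle=[.047,-.035,.089],rest=[-.028,0,.065]).items():print(n,box(np.array(q),c,x[2]))
P=lambda u,v:(310+(u-500)*70/300,285+v*70/300)
a=P(657,100);f=P(648,208);t=(382+150*70/300,245+148*70/300)
print("ped side top",at_z("side",a,.08),"side foot",at_z("side",f,.008),"top foot",at_z("top",t,.008))
print("ped net",tri((349.4,303.9),(421.1,277)),at_z("top",(421.1,277),.08),at_z("side",(349.4,303.9),.08))
print("dish post top tri",tri((284.5,179.5),(253.5,232.6)))
print("dish rim side",at_z("side",(200+(425-2)/5,160+(179-2)/5),.079))
print(bot.get_obs()["t"])
```

```text
('top', 'side') [0.5624 0.0223] -176.52628961528742 1.2050113755963765
[[-0.4757 -0.5827]
 [ 0.8073 -1.2862]
 [ 0.5202  1.7996]
 [ 0.0548  1.1932]
 [-1.2622 -0.2292]
 [-0.3036  1.0077]
 [ 0.8232 -3.0574]
 [ 2.2691 -1.8345]
 [-0.2318  1.2391]
 [ 0.3235 -0.6077]
 [-0.8818 -0.0611]]
('top',) [0.563  0.0228] -176.48701265366518 0.9484714517095661
('side',) [0.5617 0.0215] -176.5567957312918 1.2903077411796375
fin [ 0.5122 -0.0258  0.091 ]
pivot [ 0.4853 -0.0275  0.066 ]
handle [0.5134 0.0544 0.089 ]
rest [0.5904 0.024  0.065 ]
ped side top [ 0.4762 -0.2671  0.08  ] side foot [ 0.4781 -0.2655  0.008 ] top foot [ 0.4789 -0.2628  0.008 ]
ped net [ 0.485  -0.2598  0.0784] [ 0.4827 -0.2578  0.08  ] [ 0.4864 -0.2622  0.08  ]
dish post top tri [0.5705 0.0528 0.1202]
dish rim side [0.5697 0.0525 0.079 ]
1.85
```

Run:
```python
from h import *
np.set_printoptions(precision=3,suppress=True)
print([at_z("side",u,0) for u in((137,167),(48,153),(163,100))])
print("tri",tri((160,48),(68,325)),tri((137,60),(68,325)),tri((137,167),(68,325)))
```

```text
[array([0.396, 0.441, 0.   ]), array([0.239, 0.627, 0.   ]), array([0.596, 0.709, 0.   ])]
tri [0.428 0.246 0.368] [0.41  0.279 0.332] [ 0.403  0.473 -0.02 ]
```

```bash
python3 -c "
import cv2
a=cv2.imread('pics/top0.png')[230:480,0:200];b=cv2.imread('pics/side0.png')[0:250,0:200]
import numpy as np;cv2.imwrite('pics/cab.png',cv2.resize(np.hstack([a,b]),(800,500)))"
```

```text
(no output)
```

View pics/cab.png

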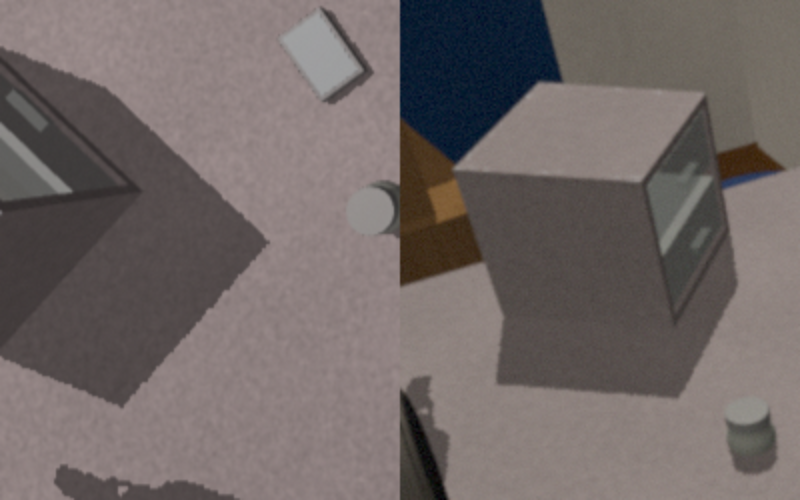

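```bash
python3 -m crank '[{"linear":[0.164,-0.025,-0.239],"dr":[0,0,0],"hand":1},{"linear":[0.164,-0.025,-0.239],"dr":[0,0,0],"hand":1},{"linear":[0.164,-0.025,-0.239],"dr":[0,0,0],"hand":1},{"linear":[0.164,-0.025,-0.239],"dr":[0,-10,0],"hand":0.6},{"linear":[0.164,-0.025,-0.239],"dr":[0,-10,0],"hand":0.6},{"linear":[0.164,-0.025,-0.239],"dr":[0,-18.3,0],"hand":0.2},{"linear":[0.5385,-0.025,-0.478],"dr":[0,-18.3,0],"hand":0.2},{"linear":[0.5385,-0.025,-0.478],"dr":[0,-18.3,0],"hand":0.2},{"linear":[0.5385,-0.025,-0.478],"dr":[0,-18.3,0],"hand":0.2},{"linear":[0.5385,-0.025,-0.478],"dr":[0,-18.3,0],"hand":0.2}]' 40
```

```text
t: 2.68
eef_pos: [0.3661, 0.29, 0.2182]
tool_rot: [0.707, -0.706, -0.022, 0.021]
contact_force: [1.3, 0.9, 0.1]
gripper_width: 0.599
```

```bash
python3 -m crank '[{"linear":[0.19,0.048,-0.249],"dr":[0,0,0],"hand":0.2},{"linear":[0.19,0.048,-0.249],"dr":[0,0,0],"hand":0.2},{"linear":[0.19,0.048,-0.249],"dr":[0,0,0],"hand":0.2},{"linear":[0.19,0.048,-0.249],"dr":[0,0,0],"hand":0.2},{"linear":[0.19,0.048,-0.249],"dr":[0,0,0],"hand":0.2},{"linear":[0.19,0.048,-0.249],"dr":[0,0,0],"hand":0.2},{"linear":[0.19,0.048,-0.249],"dr":[0,0,0],"hand":0.2},{"linear":[0.19,0.048,-0.249],"dr":[0,0,0],"hand":0.2},{"linear":[0.19,0.048,-0.249],"dr":[0,0,0],"hand":0.2},{"linear":[0.19,0.048,-0.249],"dr":[0,0,0],"hand":0.2}]'
cat >> h.py <<'E'
def go(X):  # tool-frame shift from measured TCP to world X
    o=bot.get_obs();print("t",o["t"],"tcp",np.round(o["eef_pos"],4),"shift",np.round(rot().inv().apply(np.array(X)-o["eef_pos"]),4),"x ang",np.round(np.rad2deg(np.arctan2(*rot().as_matrix()[1::-1,0])),2),"w",round(o["gripper_width"],3),"f",np.round(o["contact_force"],1))
E
python3 - <<'E'
from h import *
go((.5708,.053,.087))
S=bot.read_camera("side");T=bot.read_camera("top")
X=bot.get_obs()["eef_pos"]
a,b=proj("side",X),proj("top",X)
for im,u in((S,a),(T,b)):cv2.drawMarker(im,tuple(int(round(v)) for v in u),(255,255,0),cv2.MARKER_CROSS,6,1)
cv2.imwrite("pics/abv.png",np.hstack([cv2.resize(S[130:255,200:325],(400,400)),cv2.resize(T[160:285,190:315],(400,400))]))
E
```

```text
t: 3.52
eef_pos: [0.5702, 0.053, 0.1693]
tool_rot: [-0.707, 0.707, 0.02, -0.02]
contact_force: [0.7, 0.8, 0.1]
gripper_width: 0.601
t 3.5167 tcp [0.5702 0.053  0.1693] shift [0.0006 0.0823 0.    ] x ang 3.28 w 0.601 f [0.7 0.8 0.1]
```

View pics/abv.png

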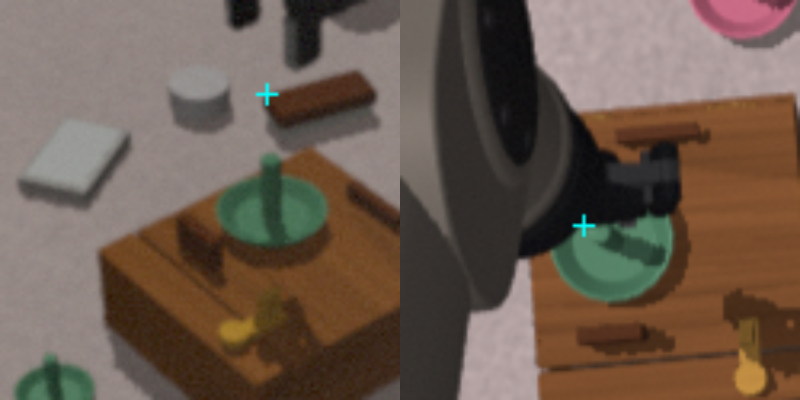

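Run:
```python
from h import *
np.set_printoptions(precision=3,suppress=True)
print("mid tips tri",tri((286,139),(268,216)))
# fingers
s=[(200+245/3.2,130+20/3.2),(200+303/3.2,130+60/3.2)]
for u in s: print(at_z("side",u,.17),at_z("side",u,.3))
o=bot.get_obs();print(o["q"],o["eef_pos"])
T=bot.read_camera("top");S=bot.read_camera("side")
cv2.imwrite("pics/full.png",np.hstack([cv2.resize(S,(400,300)),cv2.resize(T,(400,300))]))
```

```text
mid tips tri [0.569 0.016 0.239]
[0.607 0.133 0.17 ] [ 0.493 -0.039  0.3  ]
[0.61  0.072 0.17 ] [ 0.496 -0.088  0.3  ]
[-0.496  0.346  0.365  1.853 -0.148  0.969  1.566] [0.569 0.056 0.17 ]
```

View pics/full.png

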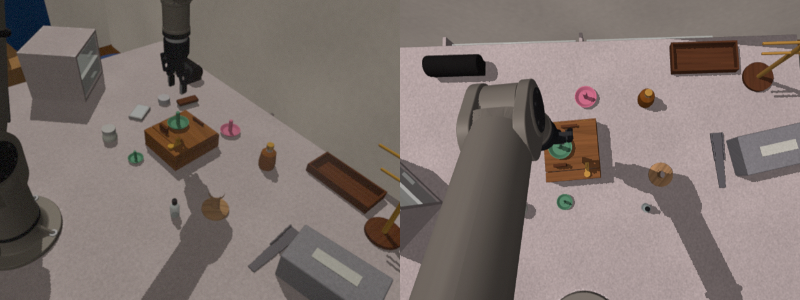

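Run:
```python
from h import *
X=bot.get_obs()["eef_pos"];M=rot().as_matrix()
for s in(-1,1):
  for b in (0.005,.02,.06):
    P=X+s*.032*M[:,2]-M[:,1]*b;print(s,b,P.round(3),proj("side",P).round(1),proj("top",P).round(1))
S=bot.read_camera("side");W=cv2.resize(S[90:220,220:350],(780,780),interpolation=cv2.INTER_CUBIC)
for s in(-1,1):
  for b in(0,.05):
    u=(proj("side",X+s*.0255*M[:,2]-M[:,1]*b)-[220,90]+.5)*6;cv2.drawMarker(W,tuple(int(v) for v in u),(255,255,0),0,12,1)
cv2.imwrite("pics/fing.png",W[:560])
```

```text
-1 0.005 [0.571 0.024 0.175] [292.6 164. ] [264.2 228.1]
-1 0.02 [0.571 0.024 0.19 ] [292.6 157.7] [262.8 226.9]
-1 0.06 [0.571 0.024 0.23 ] [292.5 140.2] [258.9 223.6]
1 0.005 [0.567 0.088 0.175] [272.8 149.9] [227.2 231.3]
1 0.02 [0.567 0.088 0.19 ] [272.6 143.7] [225.1 230.3]
1 0.06 [0.567 0.088 0.23 ] [272.1 126.4] [219.  227.2]
```

View pics/fing.png

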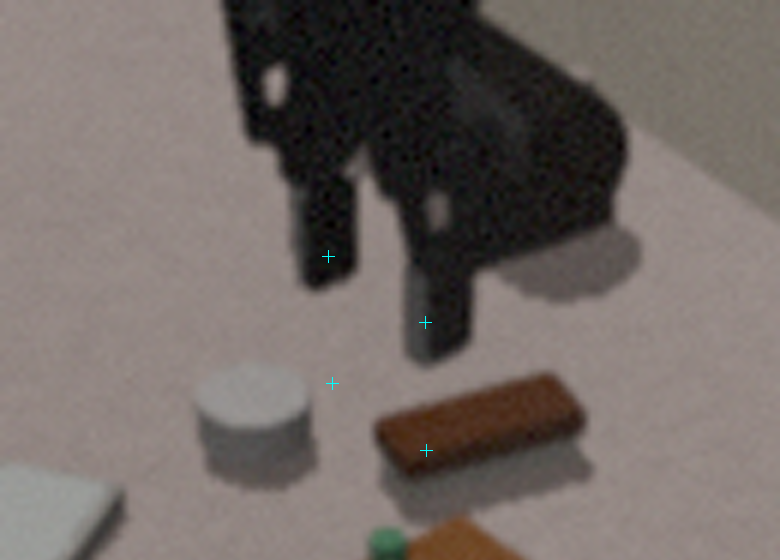

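```bash
python3 -m crank '[{"linear":[0,0,0],"dr":[0,0,0],"hand":-1},{"linear":[0,0,0],"dr":[0,0,0],"hand":-1},{"linear":[0,0,0],"dr":[0,0,0],"hand":-1},{"linear":[0,0,0],"dr":[0,0,0],"hand":-1},{"linear":[0,0,0],"dr":[0,0,0],"hand":-1},{"linear":[0,0,0],"dr":[0,0,0],"hand":-1}]'
python3 - <<'E'
from h import *
X=bot.get_obs()["eef_pos"];print(X,proj("side",X),proj("top",X))
S=bot.read_camera("side");T=bot.read_camera("top")
k=4
A=cv2.resize(S[60:200,235:335],(400,560),interpolation=cv2.INTER_CUBIC);B=cv2.resize(T[150:290,200:300],(400,560),interpolation=cv2.INTER_CUBIC)
for n,im,x0,y0 in(("side",A,235,60),("top",B,200,150)):
  for b in(0,.04):
    u=(proj(n,X+[0,0,b])-[x0,y0]+.5)*4;cv2.drawMarker(im,tuple(int(v) for v in u),(255,255,0),0,12,1)
B=cv2.convertScaleAbs(B,alpha=2.2)
cv2.imwrite("pics/shut.png",np.hstack([A,B]))
E
```

```text
t: 4.27
eef_pos: [0.5699, 0.0546, 0.1697]
tool_rot: [0.707, -0.707, -0.021, 0.021]
contact_force: [-0.1, -0.3, -0.0]
gripper_width: -0.002
[0.56988005 0.05457714 0.16970654] [283.40993028 159.30073463] [247.31626729 229.6737255 ]
```

View pics/shut.png

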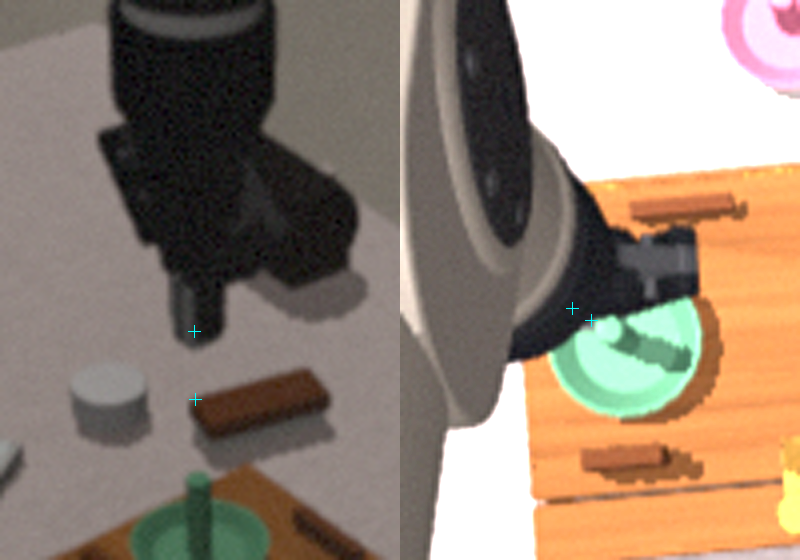

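```bash
python3 -m crank '[{"linear":[-0.023,0,-0.223],"dr":[0,0,0],"hand":-1},{"linear":[-0.023,0,-0.223],"dr":[0,0,0],"hand":-1},{"linear":[-0.023,0,-0.223],"dr":[0,0,0],"hand":-1},{"linear":[-0.023,0,-0.223],"dr":[0,0,0],"hand":-1},{"linear":[-0.023,0,-0.223],"dr":[0,0,0],"hand":-1},{"linear":[-0.023,0,-0.223],"dr":[0,0,0],"hand":-1},{"linear":[-0.023,0.14,-0.223],"dr":[0,0,0],"hand":-1},{"linear":[-0.023,0.14,-0.223],"dr":[0,0,0],"hand":-1},{"linear":[-0.023,0.14,-0.223],"dr":[0,0,0],"hand":-1},{"linear":[-0.023,0.14,-0.223],"dr":[0,0,0],"hand":-1}]'
python3 -m crank '[{"linear":[0,0.004,0],"dr":[0,0,0],"hand":-1},{"linear":[0,0.008,0],"dr":[0,0,0],"hand":-1},{"linear":[0,0.012,0],"dr":[0,0,0],"hand":-1},{"linear":[0,0.016,0],"dr":[0,0,0],"hand":-1},{"linear":[0,0.02,0],"dr":[0,0,0],"hand":-1},{"linear":[0,0.02,0],"dr":[0,0,0],"hand":-1}]'
python3 - <<'E'
from h import *
X=bot.get_obs()["eef_pos"];print(X,proj("side",X),proj("top",X))
S=bot.read_camera("side");T=bot.read_camera("top")
cv2.imwrite("pics/s3.png",S);cv2.imwrite("pics/t3.png",T)
E
```

```text
t: 5.2
eef_pos: [0.5568, -0.1684, 0.0245]
tool_rot: [0.707, -0.706, -0.019, 0.024]
contact_force: [-0.6, 0.6, -0.5]
gripper_width: -0.0
t: 5.7
eef_pos: [0.5608, -0.1693, 0.01]
tool_rot: [0.707, -0.707, -0.022, 0.021]
contact_force: [-0.1, 1.1, -0.9]
gripper_width: -0.003
[ 0.56078202 -0.16927323  0.00995498] [346.04767528 281.50045193] [370.04140399 240.85573383]
```

```bash
python3 -m crank '[{"linear":[0,0.003,0],"dr":[0,0,0],"hand":-1},{"linear":[0,0.006,0],"dr":[0,0,0],"hand":-1},{"linear":[0,0.009,0],"dr":[0,0,0],"hand":-1},{"linear":[0,0.011,0],"dr":[0,0,0],"hand":-1},{"linear":[0,0.012,0],"dr":[0,0,0],"hand":-1},{"linear":[0,0.012,0],"dr":[0,0,0],"hand":-1}]'
python3 - <<'E'
from h import *
X=bot.get_obs()["eef_pos"];print(X,proj("side",X),proj("top",X))
S=bot.read_camera("side");T=bot.read_camera("top")
g=lambda a:cv2.cvtColor(a,cv2.COLOR_BGR2GRAY)
d=(g(S)<60).astype(np.uint8);p=np.argwhere(d[200:300,310:380]);y=p[:,0].max();print("lowest dark",y+200,[c+310 for r,c in p if r>=y-1])
A=cv2.resize(S[190:310,300:400],(400,480),interpolation=cv2.INTER_CUBIC);B=cv2.resize(T[180:300,320:420],(400,480),interpolation=cv2.INTER_CUBIC)
for n,im,x0,y0 in(("side",A,300,190),("top",B,320,180)):
    u=(proj(n,X)-[x0,y0]+.5)*4;cv2.drawMarker(im,tuple(int(v) for v in u),(255,255,0),0,12,1)
cv2.imwrite("pics/touch.png",np.hstack([A,B]))
E
```

```text
t: 6.3
eef_pos: [0.5602, -0.1693, -0.0027]
tool_rot: [0.707, -0.707, -0.021, 0.022]
contact_force: [0.1, -0.8, -0.9]
gripper_width: 0.007
[ 0.56016915 -0.16932923 -0.00269708] [345.45654038 286.04707583] [369.61425544 241.74735683]
lowest dark 275 [np.int64(347), np.int64(348), np.int64(349), np.int64(350), np.int64(351), np.int64(347), np.int64(348), np.int64(349)]
```

View pics/touch.png

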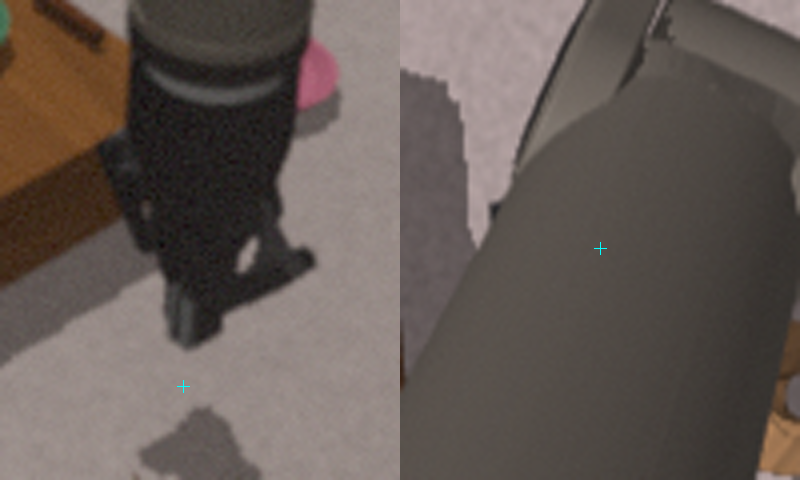

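```bash
python3 - <<'E'
from h import *
np.set_printoptions(precision=4,suppress=True)
c=box(np.array([-.095,.085,.065]));s=at_z("top",(336.2,208.7),0);l=s-c;l/=-l[2];print("light",l)
tip=(347.7,275.5);sh=(300+(205-1.5)/4,190+(409-1.5)/4)
S=at_z("side",sh,0);o,d=ray("side",tip);d/=np.linalg.norm(d)
# min dist between line S - l*t and ray
n=-l/np.linalg.norm(l);A=np.c_[d,-n];x=np.linalg.lstsq(A,S-o,rcond=None);print("tip est",o+d*x[0][0],S+n*x[0][1],bot.get_obs()["eef_pos"])
E
python3 -m crank '[{"linear":[0,0.003,0],"dr":[0,0,0],"hand":-1},{"linear":[0,0.006,0],"dr":[0,0,0],"hand":-1},{"linear":[0,0.009,0],"dr":[0,0,0],"hand":-1},{"linear":[0,0.011,0],"dr":[0,0,0],"hand":-1},{"linear":[0,0.012,0],"dr":[0,0,0],"hand":-1},{"linear":[0,0.012,0],"dr":[0,0,0],"hand":-1}]'
```

```text
light [-0.4594 -0.6728 -1.    ]
tip est [ 0.5642 -0.1689  0.0246] [ 0.5687 -0.1726  0.025 ] [ 0.5604 -0.1694 -0.0024]
t: 6.9
eef_pos: [0.5601, -0.1693, -0.0147]
tool_rot: [0.707, -0.707, -0.021, 0.022]
contact_force: [1.1, 0.4, 0.5]
gripper_width: 0.001
```

```bash
python3 -m crank '[{"linear":[0,0.002,0],"dr":[0,0,0],"hand":-1},{"linear":[0,0.004,0],"dr":[0,0,0],"hand":-1},{"linear":[0,0.006,0],"dr":[0,0,0],"hand":-1},{"linear":[0,0.008,0],"dr":[0,0,0],"hand":-1},{"linear":[0,0.008,0],"dr":[0,0,0],"hand":-1}]'
python3 -m crank '[{"linear":[0,0.001,0],"dr":[0,0,0],"hand":-1},{"linear":[0,0.002,0],"dr":[0,0,0],"hand":-1},{"linear":[0,0.003,0],"dr":[0,0,0],"hand":-1},{"linear":[0,0.003,0],"dr":[0,0,0],"hand":-1}]'
```

```text
t: 7.32
eef_pos: [0.5601, -0.1693, -0.0228]
tool_rot: [0.707, -0.707, -0.021, 0.022]
contact_force: [0.2, 0.1, 0.1]
gripper_width: -0.001
t: 7.65
eef_pos: [0.5603, -0.1693, -0.0255]
tool_rot: [0.707, -0.707, -0.021, 0.021]
contact_force: [0.0, 0.5, 0.6]
gripper_width: -0.003
```

```bash
python3 -m crank '[{"linear":[0,0.001,0],"dr":[0,0,0],"hand":-1},{"linear":[0,0.002,0],"dr":[0,0,0],"hand":-1},{"linear":[0,0.003,0],"dr":[0,0,0],"hand":-1},{"linear":[0,0.003,0],"dr":[0,0,0],"hand":-1}]'
python3 -m crank '[{"linear":[0,0.001,0],"dr":[0,0,0],"hand":-1},{"linear":[0,0.002,0],"dr":[0,0,0],"hand":-1},{"linear":[0,0.003,0],"dr":[0,0,0],"hand":-1},{"linear":[0,0.003,0],"dr":[0,0,0],"hand":-1}]'
cat > tip.py <<'E'
from h import *
def low(a,b,c,d):
    S=bot.read_camera("side");g=cv2.cvtColor(S,cv2.COLOR_BGR2GRAY);p=np.argwhere(g[a:b,c:d]<60);y=p[:,0].max()
    x=[q for r,q in p if r>=y-1];return (c+np.mean(x),a+y+.5)
E
python3 - <<'E'
from tip import *
u=low(200,300,310,380);X=bot.get_obs()["eef_pos"];print(u,at_z("side",u,0),X,proj("side",X))
E
```

```text
t: 7.98
eef_pos: [0.5603, -0.1693, -0.0285]
tool_rot: [0.707, -0.707, -0.021, 0.022]
contact_force: [-0.6, -0.5, -0.3]
gripper_width: -0.002
t: 8.32
eef_pos: [0.5603, -0.1693, -0.0315]
tool_rot: [0.707, -0.707, -0.021, 0.022]
contact_force: [0.1, 0.4, -0.9]
gripper_width: 0.0
(np.float64(348.1666666666667), np.float64(286.5)) [ 0.56200916 -0.17525795  0.        ] [ 0.56031801 -0.16936263 -0.03143642] [344.70737145 295.76741973]
```

```bash
python3 -m crank '[{"linear":[0,0.001,0],"dr":[0,0,0],"hand":-1},{"linear":[0,0.002,0],"dr":[0,0,0],"hand":-1},{"linear":[0,0.003,0],"dr":[0,0,0],"hand":-1},{"linear":[0,0.003,0],"dr":[0,0,0],"hand":-1}]'
python3 -m crank '[{"linear":[0,0.001,0],"dr":[0,0,0],"hand":-1},{"linear":[0,0.002,0],"dr":[0,0,0],"hand":-1},{"linear":[0,0.002,0],"dr":[0,0,0],"hand":-1}]'
python3 - <<'E'
from tip import *
u=low(200,310,310,380);X=bot.get_obs()["eef_pos"];print(u,at_z("side",u,0),X,proj("side",X))
E
```

```text
t: 8.7
eef_pos: [0.5602, -0.1693, -0.0346]
tool_rot: [0.707, -0.707, -0.021, 0.022]
contact_force: [0.5, 0.3, -0.9]
gripper_width: -0.0
t: 8.95
eef_pos: [0.5605, -0.1694, -0.0362]
tool_rot: [0.707, -0.707, -0.021, 0.021]
contact_force: [-0.9, 0.7, 2.6]
gripper_width: 0.007
(np.float64(348.0), np.float64(287.5)) [ 0.56003615 -0.17712377  0.        ] [ 0.56053003 -0.16941563 -0.03613602] [344.67404476 297.29898124]
```

Run:
```python
from tip import *
X=bot.get_obs()["eef_pos"].copy();X[2]=0;M=rot().as_matrix()
for sx in(-11,11):
  for sz in(-10,10): print(sx,sz,proj("side",X+M[:,0]*sx/1e3+M[:,2]*sz/1e3).round(1))
S=bot.read_camera("side");g=cv2.cvtColor(S,cv2.COLOR_BGR2GRAY)
for y in range(272,292,2):
  x=np.where(g[y,325:370]<75)[0]+325; print(y,x.min() if len(x) else None,x.max() if len(x) else None)
```

```text
-11 -10 [345.1 290.6]
-11 10 [338.2 284.8]
11 -10 [353.2 285.3]
11 10 [346.3 279.6]
272 341 369
274 341 369
276 341 365
278 341 360
280 341 355
282 342 354
284 342 353
286 343 351
288 346 349
290 None None
```

```bash
python3 -m crank '[{"linear":[0,-0.156,0],"dr":[0,0,0],"hand":-1},{"linear":[0,-0.156,0],"dr":[0,0,0],"hand":0},{"linear":[0,-0.156,0],"dr":[0,0,0],"hand":0},{"linear":[0,-0.156,0],"dr":[0,0,0],"hand":0},{"linear":[0.022,-0.156,0.222],"dr":[0,0,0],"hand":0},{"linear":[0.022,-0.156,0.222],"dr":[0,0,0],"hand":0},{"linear":[0.022,-0.156,0.222],"dr":[0,0,0],"hand":0},{"linear":[0.022,-0.156,0.222],"dr":[0,0,0],"hand":0},{"linear":[0.022,-0.156,0.222],"dr":[0,0,0],"hand":0},{"linear":[0.022,-0.156,0.222],"dr":[0,0,0],"hand":0}]' 40
python3 -c "
from h import *
go((.569,.054,.051))"
```

```text
t: 9.88
eef_pos: [0.5687, 0.0617, 0.1194]
tool_rot: [0.708, -0.705, -0.024, 0.024]
contact_force: [0.1, 1.0, -0.3]
gripper_width: 0.504
t 9.8833 tcp [0.5687 0.0617 0.1194] shift [-0.0002  0.0684 -0.008 ] x ang 3.94 w 0.504 f [ 0.1  1.  -0.3]
```

```bash
python3 -m crank '[{"linear":[0,0,0],"dr":[0,0,0],"hand":0},{"linear":[0,0.035,0],"dr":[0,0,0],"hand":0},{"linear":[0,0.035,0],"dr":[0,0,0],"hand":0},{"linear":[0,0.035,0],"dr":[0,0,0],"hand":0}]'
python3 -c "
from h import *
go((.569,.054,.051))"
```

```text
t: 10.22
eef_pos: [0.5671, 0.0519, 0.0835]
tool_rot: [-0.706, 0.707, 0.019, -0.022]
contact_force: [1.1, -0.0, 0.2]
gripper_width: 0.499
t 10.2167 tcp [0.5671 0.0519 0.0835] shift [0.0021 0.0325 0.002 ] x ang 3.38 w 0.499 f [ 1.1 -0.   0.2]
```

```bash
python3 -m crank '[{"linear":[0.002,0.02,0.001],"dr":[0,0,0],"hand":0},{"linear":[0.002,0.034,0.001],"dr":[0,0,0],"hand":0},{"linear":[0.002,0.034,0.001],"dr":[0,0,0],"hand":0},{"linear":[0.002,0.034,0.001],"dr":[0,0,0],"hand":-1},{"linear":[0.002,0.034,0.001],"dr":[0,0,0],"hand":-1},{"linear":[0.002,0.034,0.001],"dr":[0,0,0],"hand":-1},{"linear":[0.002,0.034,0.001],"dr":[0,0,0],"hand":-1},{"linear":[0.002,0.034,0.001],"dr":[0,0,0],"hand":-1}]' 40
python3 -c "
from h import *
go((.478,-.264,.15))"
```

```text
t: 10.88
eef_pos: [0.5719, 0.0543, 0.0522]
tool_rot: [0.707, -0.707, -0.022, 0.02]
contact_force: [-1.6, -0.6, 6.7]
gripper_width: 0.15
t 10.8833 tcp [0.5719 0.0543 0.0522] shift [-0.1126 -0.0981 -0.3121] x ang 3.44 w 0.15 f [-1.6 -0.6  6.7]
```

```bash
python3 -m crank '[{"linear":[0,-0.03,0],"dr":[0,0,0],"hand":-1},{"linear":[0,-0.068,0],"dr":[0,0,0],"hand":-1},{"linear":[-0.03,-0.068,-0.06],"dr":[0,0,0],"hand":-1},{"linear":[-0.04,-0.068,-0.1],"dr":[0,0,0],"hand":-1},{"linear":[-0.055,-0.068,-0.14],"dr":[0,0,0],"hand":-1},{"linear":[-0.07,-0.068,-0.18],"dr":[0,0,0],"hand":-1},{"linear":[-0.085,-0.068,-0.22],"dr":[0,0,0],"hand":-1},{"linear":[-0.1,-0.068,-0.26],"dr":[0,0,0],"hand":-1},{"linear":[-0.11,-0.068,-0.295],"dr":[0,0,0],"hand":-1},{"linear":[-0.1126,-0.068,-0.312],"dr":[0,0,0],"hand":-1}]'
python3 -m crank '[{"linear":[0,0,0],"dr":[0,0,0],"hand":-1},{"linear":[0,0,0],"dr":[0,0,0],"hand":-1},{"linear":[0,0,0],"dr":[0,0,0],"hand":-1}]'
python3 - <<'E'
from h import *
np.set_printoptions(precision=4,suppress=True)
go((.478,-.264,.05))
S=bot.read_camera("side");T=bot.read_camera("top")
for n,im in(("side",S),("top",T)):
    h=cv2.cvtColor(im,cv2.COLOR_BGR2HSV);m=((h[...,0]>60)&(h[...,0]<95)&(h[...,1]>70)).astype(np.uint8)
    k,l,st,ce=cv2.connectedComponentsWithStats(m);print(n,[(s,c) for s,c in zip(st[1:],ce[1:]) if s[4]>60])
X=bot.get_obs()["eef_pos"];P=X+[0,0,.013];print("dish origin pred",P,proj("side",P),"rim",proj("side",P+[0,0,.014]),proj("top",P+[0,0,.014]))
for n in("pedestal_top","dish"):
  print(n,[(c,np.round(r["xy"],1),round(r["score"],2)) for c in("side","top") for r in bot.place_of(c,n)[:4]])
E
```

```text
t: 11.72
eef_pos: [0.476, -0.2654, 0.1193]
tool_rot: [0.707, -0.707, -0.021, 0.021]
contact_force: [1.3, -0.2, -1.1]
gripper_width: 0.152
t: 11.97
eef_pos: [0.4774, -0.2633, 0.1188]
tool_rot: [0.707, -0.707, -0.021, 0.021]
contact_force: [0.7, 1.0, -0.7]
gripper_width: 0.154
t 11.9667 tcp [ 0.4774 -0.2633  0.1188] shift [ 0.0005  0.0688 -0.0008] x ang 3.44 w 0.154 f [ 0.7  1.  -0.7]
side [(array([205, 242,  24,  19, 310], dtype=int32), array([216.6548, 251.8968])), (array([328, 269,  43,  26, 608], dtype=int32), array([347.8306, 283.2023]))]
top [(array([413, 259,  22,  15, 183], dtype=int32), array([423.5027, 265.9563])), (array([415, 286,  20,  14, 184], dtype=int32), array([425.5924, 292.4457])), (array([251, 311,  25,  24, 475], dtype=int32), array([263.0126, 322.5705]))]
dish origin pred [ 0.478  -0.2619  0.1317] [347.3176 285.4768] rim [347.8239 279.6555] [430.6479 278.8967]
pedestal_top [('side', array([343.4, 304.6]), 0.73), ('top', array([423.8, 276.6]), 0.92)]
dish [('side', array([347.8, 288. ]), 0.9), ('side', array([218.9, 252.2]), 0.72), ('top', array([299.9, 152.2]), 0.86), ('top', array([266.7, 323.5]), 0.83), ('top', array([430.1, 279.6]), 0.61)]
```

Run:
```python
from h import *
np.set_printoptions(precision=4,suppress=True)
for n,(x0,x1,y0,y1) in(("top",(392,442,255,304)),("side",(315,372,295,355))):
    im=cv2.imread(f"pics/{n}0.png");h=cv2.cvtColor(im,cv2.COLOR_BGR2HSV)[y0:y1,x0:x1]
    m=((h[...,0]>7)&(h[...,0]<22)&(h[...,1]>70)).astype(np.uint8);k,l,st,ce=cv2.connectedComponentsWithStats(m);i=1+st[1:,4].argmax()
    p=np.argwhere(l==i)[:,::-1]+[x0,y0];print(n,p.min(0),p.max(0),len(p))
    hull=cv2.convexHull(p.astype(np.int32));(c,s,a)=cv2.fitEllipse(hull);print(c,s,at_z(n,c,.004),at_z(n,c,.01))
    if n=="side":
        for y in range(y0,y0+25,2):
            x=np.where(m[y-y0])[0]+x0;print(y,x.min() if len(x) else 0,x.max() if len(x) else 0)
```

```text
top [397 260] [436 298] 1142
(416.62689208984375, 279.06610107421875) (38.185585021972656, 39.518829345703125) [ 0.4799 -0.2628  0.004 ] [ 0.4798 -0.2618  0.01  ]
side [323 312] [365 352] 1307
(343.7283020019531, 332.44464111328125) (40.73655319213867, 43.88621520996094) [ 0.4806 -0.2604  0.004 ] [ 0.4774 -0.2639  0.01  ]
295 0 0
297 0 0
299 0 0
301 0 0
303 0 0
305 0 0
307 0 0
309 0 0
311 0 0
313 336 336
315 337 340
317 333 354
319 330 356
```

```bash
python3 -m crank '[{"linear":[0.001,0.02,0.001],"dr":[0,0,0],"hand":-1},{"linear":[0.001,0.036,0.001],"dr":[0,0,0],"hand":-1},{"linear":[0.001,0.044,0.001],"dr":[0,0,0],"hand":-1},{"linear":[0.001,0.047,0.001],"dr":[0,0,0],"hand":-1},{"linear":[0.001,0.049,0.001],"dr":[0,0,0],"hand":-1},{"linear":[0.001,0.05,0.001],"dr":[0,0,0],"hand":-1},{"linear":[0.001,0.05,0.001],"dr":[0,0,0],"hand":-1}]'
python3 -m crank '[{"linear":[0,0.001,0],"dr":[0,0,0],"hand":-1},{"linear":[0,0.001,0],"dr":[0,0,0],"hand":-1}]'
python3 -m crank '[{"linear":[0,0.001,0],"dr":[0,0,0],"hand":-1},{"linear":[0,0.001,0],"dr":[0,0,0],"hand":-1}]'
```

```text
t: 12.85
eef_pos: [0.4787, -0.2628, 0.0692]
tool_rot: [-0.707, 0.707, 0.022, -0.021]
contact_force: [-1.3, -0.6, -1.0]
gripper_width: 0.145
t: 13.02
eef_pos: [0.4786, -0.2627, 0.0681]
tool_rot: [-0.707, 0.707, 0.022, -0.021]
contact_force: [-0.5, 0.2, -0.9]
gripper_width: 0.156
t: 13.18
eef_pos: [0.4787, -0.2627, 0.0673]
tool_rot: [-0.707, 0.707, 0.022, -0.021]
contact_force: [-1.1, -0.1, 4.1]
gripper_width: 0.148
```

```bash
python3 -m crank '[{"linear":[0,0,0],"dr":[0,0,0],"hand":-0.5},{"linear":[0,0,0],"dr":[0,0,0],"hand":-0.2},{"linear":[0,0,0],"dr":[0,0,0],"hand":0},{"linear":[0,0,0],"dr":[0,0,0],"hand":0},{"linear":[0,-0.02,0],"dr":[0,0,0],"hand":0},{"linear":[0,-0.05,0],"dr":[0,0,0],"hand":0},{"linear":[0,-0.08,0],"dr":[0,0,0],"hand":0},{"linear":[0,-0.08,0],"dr":[0,0,0],"hand":0}]'
python3 - <<'E'
from h import *
np.set_printoptions(precision=4,suppress=True)
go((.510,-.025,.10))
T=bot.read_camera("top");h=cv2.cvtColor(T,cv2.COLOR_BGR2HSV);m=((h[...,0]>15)&(h[...,0]<32)&(h[...,1]>130)&(h[...,2]>90)).astype(np.uint8)
k,l,st,ce=cv2.connectedComponentsWithStats(m);print([(s,c,at_z("top",c,.075)) for s,c in zip(st[1:],ce[1:]) if s[4]>20])
for c in("side","top"): print(c,[(np.round(r["xy"],1),round(r["score"],2)) for n in("latch_fin","latch_pivot") for r in bot.place_of(c,n)[:3]])
print(proj("side",(.5122,-.0258,.091)),proj("top",(.5122,-.0258,.091)))
E
```

```text
t: 13.85
eef_pos: [0.4814, -0.2645, 0.1518]
tool_rot: [-0.706, 0.708, 0.024, -0.018]
contact_force: [1.6, -0.2, -0.0]
gripper_width: 0.501
t 13.85 tcp [ 0.4814 -0.2645  0.1518] shift [0.0425 0.0514 0.2376] x ang 3.43 w 0.501 f [ 1.6 -0.2 -0. ]
[(array([580,  65,  60,   7, 287], dtype=int32), array([609.331,  68.23 ]), array([ 0.8857, -0.6481,  0.075 ])), (array([570,  71,  70,  53, 419], dtype=int32), array([602.7136,  92.9928]), array([ 0.8352, -0.6309,  0.075 ])), (array([391, 142,  13,  12, 122], dtype=int32), array([397.1803, 147.8443]), array([ 0.7365, -0.2233,  0.075 ])), (array([294, 259,  11,  25, 170], dtype=int32), array([298.8588, 272.2824]), array([ 0.4973, -0.0259,  0.075 ]))]
side [(array([283.5, 221. ]), 0.54), (array([273.5, 238.6]), 0.49)]
top [(array([297.9, 261.8]), 0.73), (array([301.2, 277.2]), 0.54), (array([154. , 202.2]), 0.25)]
[283.3046 220.9899] [297.9954 264.1213]
```

```bash
python3 -m crank '[{"linear":[0.043,0.0,0.237],"dr":[0,0,0],"hand":-0.3},{"linear":[0.043,0,0.237],"dr":[0,0,0],"hand":-0.3},{"linear":[0.043,0,0.237],"dr":[0,0,0],"hand":-0.3},{"linear":[0.043,0,0.237],"dr":[0,0,0],"hand":-0.3},{"linear":[0.043,0,0.237],"dr":[0,0,0],"hand":-0.3},{"linear":[0.043,0.03,0.237],"dr":[0,0,0],"hand":-0.3},{"linear":[0.043,0.05,0.237],"dr":[0,0,0],"hand":-0.3},{"linear":[0.043,0.05,0.237],"dr":[0,0,0],"hand":-0.3},{"linear":[0.043,0.05,0.237],"dr":[0,0,0],"hand":-0.3},{"linear":[0.043,0.05,0.237],"dr":[0,0,0],"hand":-0.3}]'
python3 - <<'E'
from h import *
go((.5115,-.0255,.038))
E
```

```text
t: 14.93
eef_pos: [0.5068, -0.0251, 0.097]
tool_rot: [-0.706, 0.707, 0.02, -0.021]
contact_force: [-0.4, -1.0, 0.6]
gripper_width: 0.351
t 14.9333 tcp [ 0.5068 -0.0251  0.097 ] shift [ 0.0047  0.059  -0.0007] x ang 3.33 w 0.351 f [-0.4 -1.   0.6]
```

```bash
python3 -m crank '[{"linear":[0.003,0.03,0],"dr":[0,0,0],"hand":-0.3},{"linear":[0.003,0.05,0],"dr":[0,0,0],"hand":-0.3},{"linear":[0.003,0.059,0],"dr":[0,0,0],"hand":-0.3},{"linear":[0.003,0.059,0],"dr":[0,0,0],"hand":-0.3},{"linear":[0.003,0.059,0],"dr":[0,0,0],"hand":-0.7},{"linear":[0.003,0.059,0],"dr":[0,0,0],"hand":-0.7},{"linear":[0.003,0.059,0],"dr":[0,0,0],"hand":-0.7}]' 20
python3 -c "
from h import *
go((.5115,-.0255,.038))"
```

```text
t: 15.52
eef_pos: [0.511, -0.0234, 0.039]
tool_rot: [0.707, -0.707, -0.022, 0.02]
contact_force: [0.1, 0.6, 0.1]
gripper_width: 0.151
t 15.5167 tcp [ 0.511  -0.0234  0.039 ] shift [ 0.0004  0.001  -0.0021] x ang 3.44 w 0.151 f [0.1 0.6 0.1]
```

```bash
python3 -m crank '[{"linear":[-0.0002,0,-0.0033],"dr":[0,7,0],"hand":-0.7},{"linear":[-0.0008,0,-0.0065],"dr":[0,14,0],"hand":-0.7},{"linear":[-0.0018,0,-0.0097],"dr":[0,21,0],"hand":-0.7},{"linear":[-0.0032,0,-0.0127],"dr":[0,28,0],"hand":-0.7},{"linear":[-0.0049,0,-0.0155],"dr":[0,35,0],"hand":-0.7},{"linear":[-0.0069,0,-0.0181],"dr":[0,42,0],"hand":-0.7},{"linear":[-0.0093,0,-0.0204],"dr":[0,49,0],"hand":-0.7},{"linear":[-0.0119,0,-0.0224],"dr":[0,56,0],"hand":-0.7},{"linear":[-0.0147,0,-0.0241],"dr":[0,63,0],"hand":-0.7},{"linear":[-0.0147,0,-0.0241],"dr":[0,63,0],"hand":-0.7}]'
python3 -m crank '[{"linear":[-0.0002,0,-0.0033],"dr":[0,7,0],"hand":-0.7},{"linear":[-0.0008,0,-0.0065],"dr":[0,14,0],"hand":-0.7},{"linear":[-0.0018,0,-0.0097],"dr":[0,21,0],"hand":-0.7},{"linear":[-0.0032,0,-0.0127],"dr":[0,28,0],"hand":-0.7},{"linear":[-0.0036,0,-0.0135],"dr":[0,31,0],"hand":-0.7},{"linear":[-0.0036,0,-0.0135],"dr":[0,31,0],"hand":-0.7}]'
python3 -c "
from h import *
go((.4853,-.054,.038))"
```

```text
t: 16.35
eef_pos: [0.4971, -0.048, 0.0385]
tool_rot: [0.613, -0.613, 0.352, -0.353]
contact_force: [0.8, -0.2, 0.0]
gripper_width: 0.152
t: 16.85
eef_pos: [0.4837, -0.0516, 0.0382]
tool_rot: [-0.498, 0.498, -0.502, 0.502]
contact_force: [-0.1, 0.5, 0.0]
gripper_width: 0.149
t 16.85 tcp [ 0.4837 -0.0516  0.0382] shift [0.0024 0.0002 0.0017] x ang -90.4 w 0.149 f [-0.1  0.5  0. ]
```

```bash
python3 -m crank '[{"linear":[0,-0.03,0],"dr":[0,0,0],"hand":-0.5},{"linear":[0,-0.065,0],"dr":[0,0,0],"hand":-0.5},{"linear":[-0.03,-0.065,0.01],"dr":[0,-20,0],"hand":0},{"linear":[-0.05,-0.065,0.02],"dr":[0,-20,0],"hand":0.4},{"linear":[-0.106,-0.065,0.028],"dr":[0,-30,0],"hand":0.4},{"linear":[-0.106,-0.065,0.028],"dr":[0,-60,0],"hand":0.4},{"linear":[-0.106,-0.065,0.028],"dr":[0,-94,0],"hand":0.4},{"linear":[-0.106,-0.065,0.028],"dr":[0,-94,0],"hand":0.4},{"linear":[-0.106,-0.065,0.028],"dr":[0,-94,0],"hand":0.4},{"linear":[-0.106,-0.065,0.028],"dr":[0,-94,0],"hand":0.4}]' 60
python3 - <<'E'
from h import *
np.set_printoptions(precision=4,suppress=True)
go((.512,.0544,.034))
S=bot.read_camera("side")
for n in("side","top"):
    T=bot.read_camera(n);h=cv2.cvtColor(T,cv2.COLOR_BGR2HSV);m=((h[...,0]>15)&(h[...,0]<32)&(h[...,1]>130)&(h[...,2]>70)).astype(np.uint8)
    k,l,st,ce=cv2.connectedComponentsWithStats(m);print(n,[(s,c,at_z(n,c,.075)) for s,c in zip(st[1:],ce[1:]) if s[4]>20 and abs(c[0]-290)<40 and abs(c[1]-240)<50])
E
```

```text
t: 17.68
eef_pos: [0.5125, 0.0541, 0.1032]
tool_rot: [0.679, -0.679, 0.198, -0.198]
contact_force: [0.1, 0.2, -0.0]
gripper_width: 0.701
t 17.6833 tcp [0.5125 0.0541 0.1032] shift [-0.0007  0.0692 -0.    ] x ang -32.56 w 0.701 f [ 0.1  0.2 -0. ]
side [(array([267, 229,  19,  19, 199], dtype=int32), array([276.8693, 237.2563]), array([ 0.4846, -0.0431,  0.075 ]))]
top [(array([294, 273,  25,  11, 183], dtype=int32), array([305.2678, 277.8634]), array([ 0.4864, -0.038 ,  0.075 ]))]
```

```bash
python3 -m crank '[{"linear":[0,0,0],"dr":[0,-36,0],"hand":0.3},{"linear":[0,0,0],"dr":[0,-36,0],"hand":0.3},{"linear":[0,0,0],"dr":[0,-36,0],"hand":0.3},{"linear":[0,0,0],"dr":[0,-36,0],"hand":0.3},{"linear":[0,0,0],"dr":[0,-36,0],"hand":0.3},{"linear":[0,0,0],"dr":[0,-36,0],"hand":0.3},{"linear":[0,0.04,0],"dr":[0,-36,0],"hand":0.3},{"linear":[0,0.04,0],"dr":[0,-36,0],"hand":0.3}]' 60
python3 - <<'E'
from h import *
np.set_printoptions(precision=4,suppress=True)
go((.512,.0544,.034))
# handle check by dark-brown segmentation in the first top picture
T=cv2.imread("pics/top0.png");h=cv2.cvtColor(T,cv2.COLOR_BGR2HSV)[255:275,240:275]
m=((h[...,2]<75)&(h[...,0]<15)).astype(np.uint8);k,l,st,ce=cv2.connectedComponentsWithStats(m)
print([(s+[240,255,0,0,0],c+[240,255],at_z("top",c+[240,255],.085)) for s,c in zip(st[1:],ce[1:]) if s[4]>15], proj("top",(.5134,.0544,.089)))
E
```

```text
t: 18.5
eef_pos: [0.509, 0.0536, 0.0586]
tool_rot: [-0.706, 0.708, 0.013, -0.018]
contact_force: [-1.5, 0.9, -0.4]
gripper_width: 0.649
t 18.5 tcp [0.509  0.0536 0.0586] shift [0.0032 0.0246 0.0007] x ang 2.52 w 0.649 f [-1.5  0.9 -0.4]
[(array([246, 261,  29,  10, 217]), array([260.0323, 265.6267]), array([0.5114, 0.047 , 0.085 ])), (array([240, 271,  35,   4,  50]), array([258., 273.]), array([0.4975, 0.051 , 0.085 ]))] [255.7748 264.5646]
```

```bash
python3 -m crank '[{"linear":[0.001,0.012,0],"dr":[0,0,0],"hand":0.3},{"linear":[0.001,0.024,0],"dr":[0,0,0],"hand":0.3},{"linear":[0.001,0.024,0],"dr":[0,0,0],"hand":0.3},{"linear":[0.001,0.024,0],"dr":[0,0,0],"hand":-0.3},{"linear":[0.001,0.024,0],"dr":[0,0,0],"hand":-0.3},{"linear":[0.001,0.024,0],"dr":[0,0,0],"hand":-0.3},{"linear":[0.001,0.024,0],"dr":[0,0,0],"hand":-0.3}]' 60
python3 -c "
from h import *
go((.512,.0544,.034))"
```

```text
t: 19.08
eef_pos: [0.513, 0.0578, 0.0401]
tool_rot: [0.708, -0.705, -0.017, 0.018]
contact_force: [-3.7, 8.7, 4.1]
gripper_width: 0.446
t 19.0833 tcp [0.513  0.0578 0.0401] shift [-0.0011  0.0061 -0.0034] x ang 2.84 w 0.446 f [-3.7  8.7  4.1]
```

```bash
python3 -m crank '[{"linear":[0.003,-0.012,0],"dr":[0,0,0],"hand":-0.3},{"linear":[0.0066,-0.023,0],"dr":[0,0,0],"hand":-0.3},{"linear":[0.0113,-0.034,0],"dr":[0,0,0],"hand":-0.3},{"linear":[0.017,-0.0446,0],"dr":[0,0,0],"hand":-0.3},{"linear":[0.0236,-0.0547,0],"dr":[0,0,0],"hand":-0.3},{"linear":[0.0311,-0.064,0],"dr":[0,0,0],"hand":-0.3},{"linear":[0.0393,-0.0727,0],"dr":[0,0,0],"hand":-0.3},{"linear":[0.0393,-0.0727,0],"dr":[0,0,0],"hand":-0.3}]'
python3 - <<'E'
from h import *
go((.512,.0544,.034))
for c in("side","top"):
  T=bot.read_camera(c);cv2.imwrite(f"pics/{c}_lid.png",T);print(c,[(n,np.round(r["xy"],1),round(r["score"],2)) for n in("lid_handle","lid_rest","lid_hinge") for r in bot.place_of(c,n)[:2]])
def lid(p,a):
    c,s=np.cos(a),np.sin(a);return box(np.array([-.088+c*p[0]-s*p[2],p[1],.055+s*p[0]+c*p[2]]))
for a in(25,30,35,40): print(a,[proj(c,lid((.135,-.035,.034),np.deg2rad(a))).round(1) for c in("side","top")],[proj(c,lid((.151,y,.01),np.deg2rad(a))).round(1) for y in(.085,-.085) for c in("side","top")])
E
```

```text
t: 19.75
eef_pos: [0.5539, 0.0603, 0.1128]
tool_rot: [0.708, -0.705, -0.018, 0.017]
contact_force: [2.4, 10.0, -2.2]
gripper_width: 0.432
t 19.75 tcp [0.5539 0.0603 0.1128] shift [-0.0423  0.0787 -0.0042] x ang 2.82 w 0.432 f [ 2.4 10.  -2.2]
side [('lid_handle', array([278.1, 164.5]), 0.64), ('lid_handle', array([281., 232.]), 0.34), ('lid_rest', array([305.5, 188. ]), 0.71), ('lid_rest', array([279.1, 166.6]), 0.2), ('lid_hinge', array([323.1, 198.3]), 0.57)]
top [('lid_handle', array([246.4, 241.4]), 0.81), ('lid_rest', array([270.5, 216.8]), 0.73), ('lid_hinge', array([271.8, 197.9]), 0.65), ('lid_hinge', array([195.7, 332.3]), 0.56)]
25 [array([271.1, 175. ]), array([249.6, 248.3])] [array([299.2, 215.3]), array([318.2, 257.1]), array([247.1, 174.1]), array([224.6, 264.8])]
30 [array([274.1, 169.8]), array([248.4, 243.3])] [array([302. , 209.3]), array([317.6, 252.9]), array([249.5, 168.5]), array([222.8, 260.7])]
35 [array([277.5, 164.8]), array([247.1, 237.9])] [array([305.3, 203.3]), array([317., 248.]), array([252.3, 162.8]), array([221.1, 255.9])]
40 [array([281.2, 160. ]), array([246. , 231.9])] [array([308.9, 197.3]), array([316.4, 242.5]), array([255.5, 157.3]), array([219.4, 250.6])]
```

```bash
python3 -m crank '[{"linear":[0,0,0],"dr":[0,0,0],"hand":0},{"linear":[0,0,0],"dr":[0,0,0],"hand":0.3},{"linear":[0,0,0],"dr":[0,0,0],"hand":0.3},{"linear":[0,-0.02,0],"dr":[0,0,0],"hand":0.3},{"linear":[0,-0.05,0],"dr":[0,0,0],"hand":0.3},{"linear":[-0.03,-0.08,0.05],"dr":[0,0,0],"hand":0.3},{"linear":[-0.03,-0.08,0.1],"dr":[0,0,0],"hand":0.3},{"linear":[-0.03,-0.08,0.15],"dr":[0,0,0],"hand":0.3},{"linear":[-0.03,-0.08,0.19],"dr":[0,0,0],"hand":0.3},{"linear":[-0.03,-0.08,0.21],"dr":[0,0,0],"hand":0.3}]'
cat > lid.py <<'E'
from h import *
def lid(p,a):
    c,s=np.cos(a),np.sin(a);return box(np.array([-.088+c*p[0]-s*p[2],p[1],.055+s*p[0]+c*p[2]]))
E
python3 - <<'E'
from lid import *
go((.54,.265,.1))
S=bot.read_camera("side");T=bot.read_camera("top");cv2.imwrite("pics/s4.png",S);cv2.imwrite("pics/t4.png",T)
for c in("side","top"): print(c,[(n,np.round(r["xy"],1),round(r["score"],2)) for n in("lid_handle","lid_rest","mirror") for r in bot.place_of(c,n)[:2]])
A=cv2.resize(S[140:280,230:370],(560,560),interpolation=cv2.INTER_CUBIC)
for a,col in((30,(255,255,0)),(35,(0,255,0)),(40,(255,0,255))):
    pts=[((proj("side",lid(p,np.deg2rad(a)))-[230,140]+.5)*4).astype(int) for p in((.151,.085,.01),(.151,-.085,.01),(.135,-.035,.034))]
    for u in pts: cv2.drawMarker(A,tuple(int(v) for v in u),col,0,10,1)
cv2.imwrite("pics/lid35.png",A)
E
```

```text
t: 20.98
eef_pos: [0.5131, 0.2524, 0.1925]
tool_rot: [0.707, -0.707, -0.017, 0.016]
contact_force: [0.6, -0.3, 0.1]
gripper_width: 0.651
t 20.9833 tcp [0.5131 0.2524 0.1925] shift [0.0273 0.0926 0.0113] x ang 2.65 w 0.651 f [ 0.6 -0.3  0.1]
side [('lid_handle', array([278.1, 169.2]), 0.9), ('lid_handle', array([277.6, 234.6]), 0.54), ('lid_rest', array([308.5, 188.5]), 0.75), ('mirror', array([278.8, 234.7]), 0.27)]
top [('lid_handle', array([298.5, 276.7]), 0.62), ('lid_handle', array([245.1, 240.2]), 0.61), ('lid_rest', array([271.6, 218.4]), 0.79), ('mirror', array([166.3, 256.4]), 0.91), ('mirror', array([197.3, 332.8]), 0.59)]
```

View pics/lid35.png

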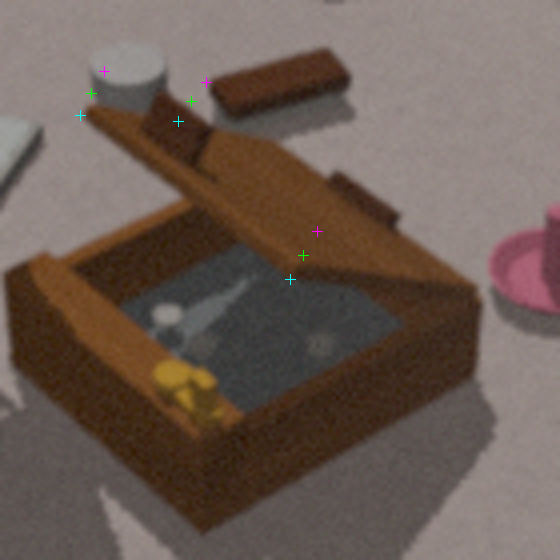

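```bash
python3 -m crank '[{"linear":[0.03,0,-0.21],"dr":[0,0,0],"hand":0.3},{"linear":[0.03,0,-0.21],"dr":[0,0,0],"hand":0.3},{"linear":[0.03,0,-0.21],"dr":[0,0,0],"hand":0.3},{"linear":[0.03,0,-0.21],"dr":[0,0,0],"hand":0.3},{"linear":[0.03,0,-0.21],"dr":[0,0,0],"hand":0.3},{"linear":[0.03,0,-0.21],"dr":[0,0,0],"hand":0.3},{"linear":[0.03,0,-0.21],"dr":[0,0,0],"hand":0.3},{"linear":[0.03,0.04,-0.21],"dr":[0,0,0],"hand":0.3},{"linear":[0.03,0.078,-0.21],"dr":[0,0,0],"hand":0.3},{"linear":[0.03,0.078,-0.21],"dr":[0,0,0],"hand":0.3}]' 60
python3 -m crank '[{"linear":[0,0,0],"dr":[0,0,0],"hand":-0.3},{"linear":[0,0,0],"dr":[0,0,0],"hand":-0.3},{"linear":[0,0,0],"dr":[0,0,0],"hand":-0.3},{"linear":[0,0,0],"dr":[0,0,0],"hand":-0.3},{"linear":[0.003,-0.003,0],"dr":[0,0,0],"hand":-0.3},{"linear":[0.006,-0.007,0],"dr":[0,0,0],"hand":-0.3},{"linear":[0.0065,-0.0075,0],"dr":[0,0,0],"hand":-0.3},{"linear":[0.0065,-0.0075,0],"dr":[0,0,0],"hand":-0.3}]'
python3 -c "
from h import *
go((.512,.0544,.034))
for c in('side','top'):
  bot.read_camera(c);print(c,[(n,np.round(r['xy'],1),round(r['score'],2)) for n in('lid_handle','lid_rest') for r in bot.place_of(c,n)[:2]])"
```

```text
t: 22.22
eef_pos: [0.5491, 0.0439, 0.1081]
tool_rot: [-0.707, 0.707, 0.014, -0.02]
contact_force: [-0.6, -0.2, -0.9]
gripper_width: 0.647
t: 22.88
eef_pos: [0.5606, 0.0435, 0.1215]
tool_rot: [0.707, -0.707, -0.018, 0.017]
contact_force: [0.3, 0.5, -1.1]
gripper_width: 0.35
t 22.8833 tcp [0.5606 0.0435 0.1215] shift [-0.0482  0.0874  0.0132] x ang 2.77 w 0.35 f [ 0.3  0.5 -1.1]
side [('lid_handle', array([277.2, 174.5]), 0.89), ('lid_rest', array([302.2, 190.3]), 0.61)]
top [('lid_handle', array([247.7, 247.2]), 0.64), ('lid_rest', array([271.3, 217.8]), 0.96)]
```

```bash
python3 -m crank '[{"linear":[0,-0.03,0],"dr":[0,0,0],"hand":0.1},{"linear":[0,-0.05,0],"dr":[0,0,0],"hand":0.5},{"linear":[0,-0.05,0.016],"dr":[0,0,0],"hand":0.5},{"linear":[0,-0.05,0.016],"dr":[0,0,0],"hand":0.5},{"linear":[0,-0.05,0.016],"dr":[0,0,0],"hand":0.5}]' 60
python3 - <<'E'
from lid import *
for c in('side','top'):
  bot.read_camera(c);print(c,[(n,np.round(r['xy'],1),round(r['score'],2)) for n in('lid_handle','lid_rest') for r in bot.place_of(c,n)[:2]])
for a in(20,24,28,32): print(a,[proj(c,lid((.135,-.035,.034),np.deg2rad(a))).round(1) for c in("side","top")],[proj(c,lid((.06,0,.01),np.deg2rad(a))).round(1) for c in("side","top")],lid((.135,-.035,.034),np.deg2rad(a)).round(4))
go((.54,.06,.1))
E
```

```text
t: 23.6
eef_pos: [0.5586, 0.0602, 0.1703]
tool_rot: [0.707, -0.707, -0.018, 0.018]
contact_force: [0.2, 0.1, -0.5]
gripper_width: 0.752
side [('lid_handle', array([276.7, 172.8]), 0.96), ('lid_handle', array([221.7, 183.1]), 0.7)]
top [('lid_handle', array([248.1, 247.4]), 0.87), ('lid_rest', array([268.6, 219.2]), 0.98)]
20 [array([268.4, 180.2]), array([250.9, 252.7])] [array([302.9, 195.4]), array([271.6, 220.8])] [0.5326 0.0554 0.1331]
24 [array([270.5, 176. ]), array([249.9, 249.2])] [array([303.7, 193.6]), array([271.3, 219.4])] [0.5383 0.0557 0.141 ]
28 [array([272.9, 171.9]), array([248.9, 245.4])] [array([304.6, 191.8]), array([270.9, 217.9])] [0.5446 0.0561 0.1484]
32 [array([275.4, 167.8]), array([247.9, 241.2])] [array([305.6, 190.1]), array([270.6, 216.2])] [0.5513 0.0565 0.1554]
t 23.9 tcp [0.5586 0.0586 0.1701] shift [-0.0185  0.0702  0.0023] x ang 2.72 w 0.754 f [ 0.2 -0.3  0.1]
```

```bash
python3 -m crank '[{"linear":[-0.02,0.02,0],"dr":[0,0,0],"hand":0.5},{"linear":[-0.02,0.05,0],"dr":[0,0,0],"hand":0.5},{"linear":[-0.02,0.076,0],"dr":[0,0,0],"hand":0.5},{"linear":[-0.02,0.076,0],"dr":[0,0,0],"hand":0.5},{"linear":[-0.02,0.076,0],"dr":[0,0,0],"hand":-0.3},{"linear":[-0.02,0.076,0],"dr":[0,0,0],"hand":-0.3},{"linear":[-0.02,0.076,0],"dr":[0,0,0],"hand":-0.3},{"linear":[-0.02,0.076,0],"dr":[0,0,0],"hand":-0.3},{"linear":[-0.02,0.076,0],"dr":[0,0,0],"hand":-0.3}]' 60
python3 -c "
from h import *
go((.538,.059,.094))"
```

```text
t: 24.65
eef_pos: [0.5398, 0.0595, 0.0962]
tool_rot: [0.708, -0.706, -0.018, 0.017]
contact_force: [-5.1, 4.2, 6.9]
gripper_width: 0.448
t 24.65 tcp [0.5398 0.0595 0.0962] shift [-0.0018  0.0022 -0.0005] x ang 2.8 w 0.448 f [-5.1  4.2  6.9]
```

```bash
python3 -m crank '[{"linear":[0.004,-0.005,0],"dr":[0,0,0],"hand":-0.3},{"linear":[0.0085,-0.0105,0],"dr":[0,0,0],"hand":-0.3},{"linear":[0.013,-0.0155,0],"dr":[0,0,0],"hand":-0.3},{"linear":[0.0175,-0.0195,0],"dr":[0,0,0],"hand":-0.3},{"linear":[0.0175,-0.0195,0],"dr":[0,0,0],"hand":-0.3}]'
python3 -c "
from h import *
go((.538,.059,.094))
for c in('side','top'):
  bot.read_camera(c);print(c,[(n,np.round(r['xy'],1),round(r['score'],2)) for n in('lid_handle','lid_rest') for r in bot.place_of(c,n)[:2]])"
```

```text
t: 25.07
eef_pos: [0.5565, 0.0605, 0.114]
tool_rot: [0.707, -0.707, -0.017, 0.018]
contact_force: [-0.2, 6.3, -8.8]
gripper_width: 0.443
t 25.0667 tcp [0.5565 0.0605 0.114 ] shift [-0.0185  0.02   -0.0005] x ang 2.89 w 0.443 f [-0.2  6.3 -8.8]
side [('lid_handle', array([277.5, 164.1]), 0.79), ('lid_rest', array([300.2, 167.1]), 0.67), ('lid_rest', array([305.6, 188.6]), 0.57)]
top [('lid_handle', array([247.3, 233.5]), 0.88), ('lid_rest', array([267.7, 213.7]), 0.62)]
```

```bash
python3 -m crank '[{"linear":[0,0,0],"dr":[0,0,0],"hand":0.1},{"linear":[0,0,0],"dr":[0,0,0],"hand":0.5},{"linear":[0,0,0],"dr":[0,0,0],"hand":0.5},{"linear":[0,0,0],"dr":[0,0,0],"hand":0.5},{"linear":[0,-0.03,0],"dr":[0,0,0],"hand":0.5},{"linear":[0,-0.07,0],"dr":[0,0,0],"hand":0.5},{"linear":[0,-0.07,0.06],"dr":[0,0,0],"hand":0.5},{"linear":[0,-0.07,0.12],"dr":[0,0,0],"hand":0.5},{"linear":[-0.02,-0.07,0.16],"dr":[0,0,0],"hand":0.6},{"linear":[-0.02,-0.07,0.19],"dr":[0,0,0],"hand":0.7}]' 60
python3 - <<'E'
from lid import *
np.set_printoptions(precision=4,suppress=True)
go((.54,.265,.06))
for c in('side','top'):
  im=bot.read_camera(c);cv2.imwrite(f"pics/{c}5.png",im);print(c,[(n,np.round(r['xy'],1),round(r['score'],2)) for n in('lid_handle','lid_rest','mirror','tin','cream_jar') for r in bot.place_of(c,n)[:2]])
from scipy.optimize import minimize_scalar
# mirror pose from first pictures: bright grey low-sat quad
for c,(x0,x1,y0,y1) in (("top",(135,190,225,285)),("side",(200,246,162,198))):
    im=cv2.imread(f"pics/{c}0.png");h=cv2.cvtColor(im,cv2.COLOR_BGR2HSV)[y0:y1,x0:x1]
    v=h[...,2];m=((h[...,1]<28)&(v>135)).astype(np.uint8);k,l,st,ce=cv2.connectedComponentsWithStats(m);i=1+st[1:,4].argmax()
    p=(np.argwhere(l==i)[:,::-1]+[x0,y0]).astype(np.float32);W=np.array([at_z(c,q,.012)[:2]*1000 for q in p],np.float32)
    print(c,len(p),cv2.minAreaRect(W),W.mean(0))
E
```

```text
t: 26.2
eef_pos: [0.5321, 0.2242, 0.1851]
tool_rot: [0.707, -0.707, -0.017, 0.016]
contact_force: [1.2, 1.5, -0.2]
gripper_width: 0.852
t 26.2 tcp [0.5321 0.2242 0.1851] shift [0.0096 0.1251 0.0403] x ang 2.67 w 0.852 f [ 1.2  1.5 -0.2]
side [('lid_handle', array([280.6, 162.4]), 0.74), ('lid_rest', array([305.8, 188.2]), 0.64), ('mirror', array([223. , 182.1]), 0.79), ('tin', array([306.6, 184.8]), 0.51), ('tin', array([347.9, 307.3]), 0.4), ('cream_jar', array([178.6, 223. ]), 0.73), ('cream_jar', array([290.4, 231.2]), 0.42)]
top [('lid_handle', array([245.9, 236.1]), 0.77), ('lid_rest', array([268.6, 213.9]), 0.59), ('lid_rest', array([156.4, 202.1]), 0.55), ('tin', array([156.4, 204. ]), 0.92), ('tin', array([393. , 330.7]), 0.15), ('cream_jar', array([192.8, 334.8]), 0.73)]
top 2805 ((543.5509643554688, 263.497802734375), (126.4762191772461, 113.74859619140625), 0.44128113985061646) [544.9534 265.8912]Traceback (most recent call last):
  File "<stdin>", line 11, in <module>
  File "h.py", line 8, in at_z
    o,d=ray(cam,uv);return o+d*(z-o[2])/d[2]
        ~~~^^^^^^^^
  File "h.py", line 5, in ray
    c=bot.camera_params(cam);K,R,t=[np.array(c[k],float) for k in("K","R","t")]
ValueError: time passes only in moves, steps and waits
```

```bash
python3 - <<'E'
s=open('h.py').read()
s=s.replace('def ray(','_c={}\ndef cp(cam):\n    if cam not in _c:\n        c=bot.camera_params(cam);_c[cam]=[np.array(c[k],float) for k in("K","R","t")]\n    return _c[cam]\ndef ray(',1)
import re
s=re.sub(r'c=bot\.camera_params\(cam\);K,R,t=\[np\.array\(c\[k\],float\) for k in\("K","R","t"\)\]\n    d=','K,R,t=cp(cam)\n    d=',s)
s=re.sub(r'c=bot\.camera_params\(cam\);K,R,t=\[np\.array\(c\[k\],float\) for k in\("K","R","t"\)\]\n    p=','K,R,t=cp(cam)\n    p=',s)
open('h.py','w').write(s)
E
python3 -m crank '[{"linear":[0,-0.03,0],"dr":[0,0,7],"hand":0.5},{"linear":[0,-0.03,0],"dr":[0,0,14],"hand":0.5},{"linear":[0,-0.03,0],"dr":[0,0,21],"hand":0.5},{"linear":[0,-0.03,0],"dr":[0,0,28],"hand":0.5},{"linear":[0,-0.03,0],"dr":[0,0,35],"hand":0.5},{"linear":[0,-0.03,0],"dr":[0,0,35],"hand":0.5},{"linear":[0,-0.03,0],"dr":[0,0,35],"hand":0.5},{"linear":[0,-0.03,0],"dr":[0,0,35],"hand":0.5}]'
python3 - <<'E'
from h import *
np.set_printoptions(precision=4,suppress=True)
o=bot.get_obs();X=o["eef_pos"];M=rot().as_matrix();print(o["q"],X,M[:,1])
S=bot.read_camera("side");T=bot.read_camera("top");cv2.imwrite("pics/stilt.png",S);cv2.imwrite("pics/ttilt.png",T)
for s in(-1,1):
    for nm,b in(("A",X-M[:,1]*.042),("B",X+[0,0,.036]-M[:,1]*.006)):
        print(s,nm,proj("side",b+s*.033*M[:,2]),proj("top",b+s*.033*M[:,2]))
g=cv2.cvtColor(S,cv2.COLOR_BGR2GRAY)
for y in range(90,190,4):
    d=np.where(g[y,180:300]<50)[0]+180
    r=np.split(d,np.where(np.diff(d)>1)[0]+1) if len(d) else [];print(y,[(int(q[0]),int(q[-1])) for q in r if len(q)>2])
P=np.array([(160,233.25),(182,265),(162.5,280.75),(140.5,248)])-.4
W=np.array([at_z("top",p,.012) for p in P]);print(W,W.mean(0),[np.linalg.norm(W[i]-W[(i+1)%4]) for i in range(4)])
E
```

```text
t: 27.47
eef_pos: [0.5324, 0.2228, 0.2141]
tool_rot: [-0.669, 0.679, -0.196, -0.228]
contact_force: [-0.8, 0.3, -0.0]
gripper_width: 0.752
[-0.622   0.7156  0.4087  1.332  -0.3695  1.7565  1.4425] [0.5324 0.2228 0.2141] [-0.5717 -0.0274 -0.82  ]
-1 A [240.0095  98.2632] [150.4223 233.1769]
-1 B [231.341  98.429] [149.1342 245.9427]
1 A [222.3099  86.1347] [108.4736 236.2517]
1 B [213.6974  86.1487] [106.6729 249.0388]
90 [(245, 251), (270, 295)]
94 [(243, 249), (269, 299)]
98 [(270, 299)]
102 [(272, 299)]
106 [(273, 299)]
110 [(278, 299)]
114 [(284, 299)]
118 [(289, 299)]
122 [(294, 299)]
126 []
130 []
134 []
138 []
142 []
146 []
150 []
154 []
158 []
162 [(270, 275)]
166 [(262, 280), (285, 287), (289, 299)]
170 [(267, 284)]
174 [(273, 277), (279, 284)]
178 [(279, 291)]
182 [(286, 298)]
186 [(293, 299)]
[[0.5885 0.2687 0.012 ]
 [0.521  0.2219 0.012 ]
 [0.4895 0.2621 0.012 ]
 [0.5586 0.3092 0.012 ]] [0.5394 0.2655 0.012 ] [np.float64(0.08209540935779851), np.float64(0.05112380772134451), np.float64(0.08359409092280007), np.float64(0.05031997795475385)]
```

```bash
cat >> h.py <<'E'
def tgt(tip,xang,tilt,d=.036):
    R=Rt.from_euler("z",xang,degrees=True)*Rt.from_matrix(np.array([[1,0,0],[0,0,1],[0,-1,0]]).T if 0 else np.array([[1.,0,0],[0,0,1],[0,-1,0]]))
    R=R*Rt.from_rotvec([0,0,np.deg2rad(tilt)]);c=rot();o=bot.get_obs()
    X=np.array(tip)+d*R.as_matrix()[:,1]
    print("t",o["t"],"tcp",np.round(o["eef_pos"],4),"want",np.round(X,4),"\n linear",np.round(c.inv().apply(X-o["eef_pos"]),4),"dr",np.round((c.inv()*R).as_rotvec(degrees=True),2),"w",round(o["gripper_width"],3),"f",np.round(o["contact_force"],1))
E
python3 - <<'E'
from h import *
print(rot().as_matrix().round(2))
tgt((.5394,.2655,.08),34.5,0)
print(at_z("side",(223,182.5),0))
E
```

```text
[[ 0.82 -0.57 -0.05]
 [ 0.04 -0.03  1.  ]
 [-0.57 -0.82  0.  ]]
t 27.5667 tcp [0.5322 0.2235 0.2161] want [0.5394 0.2655 0.044 ] 
 linear [0.1058 0.1361 0.0414] dr [ -9.71 -30.7  -33.86] w 0.748 f [ 0.6 -0.1 -1. ]
[0.53520423 0.26291104 0.        ]
```

```bash
python3 -m crank '[{"linear":[0.03,0.03,0.02],"dr":[-1.5,-4.5,-5],"hand":0.75},{"linear":[0.05,0.06,0.03],"dr":[-3,-9,-10],"hand":0.75},{"linear":[0.07,0.08,0.04],"dr":[-4.4,-13.5,-15],"hand":0.75},{"linear":[0.08,0.1,0.041],"dr":[-5.8,-18.1,-20],"hand":0.75},{"linear":[0.095,0.12,0.041],"dr":[-7.2,-22.7,-25],"hand":0.75},{"linear":[0.1058,0.1361,0.0414],"dr":[-8.6,-27.2,-30],"hand":0.75},{"linear":[0.1058,0.1361,0.0414],"dr":[-9.71,-30.7,-33.86],"hand":0.75},{"linear":[0.1058,0.1361,0.0414],"dr":[-9.71,-30.7,-33.86],"hand":0.75},{"linear":[0.1058,0.1361,0.0414],"dr":[-9.71,-30.7,-33.86],"hand":0.75},{"linear":[0.1058,0.1361,0.0414],"dr":[-9.71,-30.7,-33.86],"hand":0.75}]' 40
python3 - <<'E'
from h import *
tgt((.5394,.2655,-.004),34.5,0)
S=bot.read_camera("side");h=cv2.cvtColor(S,cv2.COLOR_BGR2HSV)
# where do finger tips show
M=rot().as_matrix();X=bot.get_obs()["eef_pos"]-.046*rot().as_matrix()[:,1]
print([proj("side",X+s*.037*M[:,2]).round(1) for s in(-1,1)])
g=cv2.cvtColor(S,cv2.COLOR_BGR2GRAY)
for y in range(126,186,4):
    d=np.where(g[y,190:270]<50)[0]+190
    r=np.split(d,np.where(np.diff(d)>1)[0]+1) if len(d) else [];print(y,[(int(q[0]),int(q[-1])) for q in r if len(q)>2])
E
```

```text
t: 28.4
eef_pos: [0.5403, 0.266, 0.0444]
tool_rot: [0.676, -0.675, -0.209, 0.209]
contact_force: [0.7, 0.2, 0.4]
gripper_width: 0.878
t 28.4 tcp [0.5403 0.266  0.0444] want [ 0.5394  0.2655 -0.04  ] 
 linear [-0.001   0.0844 -0.    ] dr [-0.06 -0.08 -0.02] w 0.878 f [0.7 0.2 0.4]
[array([235.8, 152.7]), array([206.4, 146.5])]
126 [(191, 206), (212, 228), (233, 237), (241, 248)]
130 [(197, 204), (227, 248)]
134 [(200, 206), (231, 248)]
138 [(203, 207), (234, 246)]
142 [(204, 207), (237, 241)]
146 [(204, 206), (238, 241)]
150 [(238, 241)]
154 []
158 []
162 []
166 []
170 []
174 []
178 []
182 []
```

```bash
python3 -m crank '[{"linear":[-0.001,0.035,0],"dr":[0,0,0],"hand":0.75},{"linear":[-0.001,0.065,0],"dr":[0,0,0],"hand":0.75},{"linear":[-0.001,0.078,0],"dr":[0,0,0],"hand":0.75},{"linear":[-0.001,0.083,0],"dr":[0,0,0],"hand":0.75},{"linear":[-0.001,0.083,0],"dr":[0,0,0],"hand":0.75},{"linear":[-0.001,0.083,0],"dr":[0,0,0],"hand":0.75}]' 40
python3 -m crank '[{"linear":[0,0,0],"dr":[0,0,0],"hand":0.1},{"linear":[0,0,0],"dr":[0,0,0],"hand":0.1},{"linear":[0,0,0],"dr":[0,0,0],"hand":0.1},{"linear":[0,0,0],"dr":[0,0,0],"hand":0.1}]' 40
```

```text
t: 28.95
eef_pos: [0.5389, 0.2645, -0.04]
tool_rot: [-0.675, 0.676, 0.208, -0.21]
contact_force: [-0.4, 0.8, 0.5]
gripper_width: 0.877
t: 29.28
eef_pos: [0.5389, 0.2653, -0.0392]
tool_rot: [0.676, -0.675, -0.209, 0.21]
contact_force: [-1.0, 1.3, 6.8]
gripper_width: 0.645
```

Run:
```python
from lid import *
a=np.deg2rad(36.5);r=lid((.06,0,.01),a);n=lid((.06,0,1.01),a)-r;u=lid((1.06,0,.01),a)-r
print("rest",r.round(4),"n",n.round(3),"up",u.round(3))
h=r+.08*n+.004*u;h[1]+=.22;h[0]-=.03
tgt(h,3.5,36,.039)
```

```text
rest [0.6074 0.0246 0.0987] n [0.594 0.034 0.804] up [-0.803 -0.046  0.595]
t 29.2833 tcp [ 0.5389  0.2653 -0.0392] want [0.5989 0.2458 0.1339] 
 linear [ 0.0383 -0.1731 -0.0499] dr [ 9.7  29.96 35.05] w 0.645 f [-1.   1.3  6.8]
```

```bash
python3 -m crank '[{"linear":[0,-0.02,0],"dr":[0,0,0],"hand":0.1},{"linear":[0,-0.055,0],"dr":[0,0,0],"hand":0.1},{"linear":[0.005,-0.09,-0.01],"dr":[1.3,4,4.7],"hand":0.1},{"linear":[0.01,-0.12,-0.02],"dr":[2.6,8,9.4],"hand":0.1},{"linear":[0.02,-0.15,-0.03],"dr":[4,12.3,14.4],"hand":0.1},{"linear":[0.03,-0.1731,-0.04],"dr":[5.4,16.6,19.4],"hand":0.1},{"linear":[0.0383,-0.1731,-0.0499],"dr":[6.8,20.9,24.4],"hand":0.1},{"linear":[0.0383,-0.1731,-0.0499],"dr":[8.2,25.2,29.5],"hand":0.1},{"linear":[0.0383,-0.1731,-0.0499],"dr":[9.7,29.96,35.05],"hand":0.1},{"linear":[0.0383,-0.1731,-0.0499],"dr":[9.7,29.96,35.05],"hand":0.1}]'
python3 - <<'E'
from lid import *
a=np.deg2rad(36.5);r=lid((.06,0,.01),a);n=lid((.06,0,1.01),a)-r;u=lid((1.06,0,.01),a)-r
tgt(r+.07*n+.004*u,3.5,36,.039);print(bot.get_obs()["q"].round(3))
for c in('side','top'):
  bot.read_camera(c);print(c,[(n,np.round(r['xy'],1),round(r['score'],2)) for n in('lid_handle','lid_rest','mirror') for r in bot.place_of(c,n)[:2]])
E
```

```text
t: 30.12
eef_pos: [0.5984, 0.2423, 0.1272]
tool_rot: [-0.662, 0.68, -0.204, -0.24]
contact_force: [-1.5, -0.8, -4.5]
gripper_width: 0.642
t 30.1167 tcp [0.5984 0.2423 0.1272] want [0.6229 0.0254 0.1258] 
 linear [ 0.0119 -0.0051 -0.2178] dr [ 0.14 -0.55 -0.61] w 0.642 f [-1.5 -0.8 -4.5]
[-0.571  0.935  0.395  1.135 -0.416  1.77   1.455]
side [('lid_handle', array([279.8, 163.8]), 0.65), ('lid_rest', array([305.1, 188.4]), 0.77), ('mirror', array([254.1, 118.1]), 0.83), ('mirror', array([423.5, 266.2]), 0.61)]
top [('lid_handle', array([244. , 236.5]), 0.61), ('lid_rest', array([269.2, 214.8]), 0.76), ('lid_rest', array([190.3, 170.5]), 0.49), ('mirror', array([140.8, 205.2]), 0.65)]
```

```bash
python3 -m crank '[{"linear":[0.003,-0.005,-0.035],"dr":[0,-0.5,-0.5],"hand":0.1},{"linear":[0.005,-0.005,-0.075],"dr":[0,-0.5,-0.5],"hand":0.1},{"linear":[0.007,-0.005,-0.115],"dr":[0,-0.5,-0.5],"hand":0.1},{"linear":[0.009,-0.005,-0.155],"dr":[0,-0.5,-0.5],"hand":0.1},{"linear":[0.011,-0.005,-0.19],"dr":[0,-0.5,-0.5],"hand":0.1},{"linear":[0.0119,-0.005,-0.21],"dr":[0,-0.5,-0.5],"hand":0.1},{"linear":[0.0119,-0.005,-0.2178],"dr":[0,-0.5,-0.5],"hand":0.1},{"linear":[0.0119,-0.005,-0.2178],"dr":[0,-0.5,-0.5],"hand":0.1},{"linear":[0.0119,-0.005,-0.2178],"dr":[0,-0.5,-0.5],"hand":0.1}]'
python3 - <<'E'
from lid import *
np.set_printoptions(precision=4,suppress=True)
a=np.deg2rad(36.3);r=lid((.06,0,.01),a);n=lid((.06,0,1.01),a)-r;u=lid((1.06,0,.01),a)-r
tgt(r+.02*n+.004*u,3.5,36.3,.039);print(bot.get_obs()["q"].round(3))
o=bot.get_obs();c=o["eef_pos"]-.039*rot().as_matrix()[:,1];print("mirror under centre pred",c,"lid coords",(c-r)@u,(c-r)@n)
R=rot().as_matrix();cs=[c+sx*.042*R[:,0]+sz*.028*R[:,2]-.012*R[:,1] for sx in(1,-1) for sz in(1,-1)]
print([proj("side",q).round(1) for q in cs],[proj("top",q).round(1) for q in cs],proj("side",c).round(1),proj("top",c).round(1))
for k in('side','top'):
  im=bot.read_camera(k);cv2.imwrite(f"pics/{k}6.png",im);print(k,[(n,np.round(r['xy'],1),round(r['score'],2)) for n in('mirror','lid_rest') for r in bot.place_of(k,n)[:1]],[np.round(r["extent"],1) for r in bot.search_frame(k,"mirror")[:1]])
E
```

```text
t: 31.27
eef_pos: [0.624, 0.0305, 0.1297]
tool_rot: [-0.667, 0.678, -0.192, -0.24]
contact_force: [-0.4, 1.0, -2.1]
gripper_width: 0.642
t 31.2667 tcp [0.624  0.0305 0.1297] want [0.5928 0.0237 0.0856] 
 linear [-0.      0.0542 -0.0049] dr [0.02 0.58 0.71] w 0.642 f [-0.4  1.  -2.1]
[-0.354  0.906  0.444  1.198 -0.286  1.732  1.735]
mirror under centre pred [0.6467 0.0319 0.1614] lid coords 0.005175417144520809 0.07415486241333534
[array([325.9, 148.5]), array([343.8, 160.2]), array([301.7, 140.1]), array([320. , 152.2])] [array([244.9, 167.7]), array([275.7, 164.8]), array([242.3, 199.6]), array([275.4, 196.5])] [320.4 155.4] [260.8 186.7]
side [('mirror', array([319.1, 158.1]), 0.64), ('lid_rest', array([310.8, 186.2]), 0.85)] [array([300.5, 145.1, 346.9, 166.5])]
top [('mirror', array([262.1, 185.1]), 0.83), ('lid_rest', array([268.1, 215.3]), 0.77)] [array([247. , 164.6, 281.5, 203.2])]
```

```bash
python3 -m crank '[{"linear":[-0.003,0.015,-0.002],"dr":[0,0.5,0.4],"hand":0.1},{"linear":[-0.005,0.03,-0.002],"dr":[0,0.5,0.4],"hand":0.1},{"linear":[-0.005,0.045,-0.002],"dr":[0,0.5,0.4],"hand":0.1},{"linear":[-0.005,0.054,-0.002],"dr":[0,0.5,0.4],"hand":0.1},{"linear":[-0.005,0.056,-0.002],"dr":[0,0.5,0.4],"hand":0.1},{"linear":[-0.005,0.056,-0.002],"dr":[0,0.5,0.4],"hand":0.1}]'
cat > chk.py <<'E'
from lid import *
np.set_printoptions(precision=4,suppress=True)
a=np.deg2rad(36.3);r=lid((.06,0,.01),a);n=lid((.06,0,1.01),a)-r;u=lid((1.06,0,.01),a)-r
o=bot.get_obs();R=rot().as_matrix();c=o["eef_pos"]-.039*R[:,1]
print("t",o["t"],"tcp",o["eef_pos"],"up",((c-r)@u).round(4),"n",((c-r)@n).round(4),"f",o["contact_force"].round(1),"f tool",(R.T@o["contact_force"]).round(1),"tilt",np.rad2deg(np.arctan2(-R[0,1],-R[2,1])).round(2),"q6",o["q"][5].round(3),"w",round(o["gripper_width"],3))
E
python3 chk.py
```

```text
t: 32.17
eef_pos: [0.5871, 0.0243, 0.0865]
tool_rot: [-0.665, 0.679, -0.199, -0.239]
contact_force: [0.3, -0.1, -1.7]
gripper_width: 0.639
t 32.1667 tcp [0.5871 0.0243 0.0865] up 0.0092 n 0.0174 f [ 0.3 -0.1 -1.7] f tool [ 1.2  1.2 -0.1] tilt 36.04 q6 1.617 w 0.639
```

```bash
python3 -m crank '[{"linear":[0,0.003,0.002],"dr":[0,0,0],"hand":0.1},{"linear":[0,0.006,0.002],"dr":[0,0,0],"hand":0.1},{"linear":[0,0.009,0.002],"dr":[0,0,0],"hand":0.1},{"linear":[0,0.011,0.002],"dr":[0,0,0],"hand":0.1},{"linear":[0,0.013,0.002],"dr":[0,0,0],"hand":0.1},{"linear":[0,0.013,0.002],"dr":[0,0,0],"hand":0.1}]'
python3 chk.py
python3 -m crank '[{"linear":[0,0.001,0],"dr":[0,0,0],"hand":0.1},{"linear":[0,0.002,0],"dr":[0,0,0],"hand":0.1},{"linear":[0,0.002,0],"dr":[0,0,0],"hand":0.1}]'
python3 chk.py
```

```text
t: 32.67
eef_pos: [0.5793, 0.0255, 0.076]
tool_rot: [-0.665, 0.679, -0.199, -0.239]
contact_force: [-1.3, 0.7, -2.8]
gripper_width: 0.641
t 32.6667 tcp [0.5793 0.0255 0.076 ] up 0.0092 n 0.0043 f [-1.3  0.7 -2.8] f tool [0.6 3.  0.8] tilt 36.03 q6 1.59 w 0.641
t: 32.92
eef_pos: [0.5784, 0.0255, 0.0745]
tool_rot: [-0.665, 0.679, -0.198, -0.239]
contact_force: [-0.1, 0.1, -3.2]
gripper_width: 0.645
t 32.9167 tcp [0.5784 0.0255 0.0745] up 0.0091 n 0.0025 f [-0.1  0.1 -3.2] f tool [1.8 2.7 0.1] tilt 36.0 q6 1.586 w 0.645
```

```bash
python3 -m crank '[{"linear":[0.002,0,0],"dr":[0,0,0],"hand":0.1},{"linear":[0.004,0,0],"dr":[0,0,0],"hand":0.1},{"linear":[0.005,0,0],"dr":[0,0,0],"hand":0.1},{"linear":[0.005,0,0],"dr":[0,0,0],"hand":0.1}]'
python3 chk.py
python3 -m crank '[{"linear":[0.001,0,0],"dr":[0,0,0],"hand":0.1},{"linear":[0.002,0,0],"dr":[0,0,0],"hand":0.1},{"linear":[0.002,0,0],"dr":[0,0,0],"hand":0.1}]'
python3 chk.py
```

```text
t: 33.25
eef_pos: [0.5827, 0.0258, 0.0714]
tool_rot: [-0.665, 0.679, -0.198, -0.239]
contact_force: [-0.8, 0.7, -2.9]
gripper_width: 0.638
t 33.25 tcp [0.5827 0.0258 0.0714] up 0.0038 n 0.0026 f [-0.8  0.7 -2.9] f tool [1.1 2.8 0.8] tilt 36.0 q6 1.588 w 0.638
t: 33.5
eef_pos: [0.5842, 0.0259, 0.0703]
tool_rot: [-0.665, 0.679, -0.198, -0.239]
contact_force: [0.5, -0.6, -2.1]
gripper_width: 0.642
t 33.5 tcp [0.5842 0.0259 0.0703] up 0.002 n 0.0026 f [ 0.5 -0.6 -2.1] f tool [ 1.6  1.4 -0.6] tilt 35.99 q6 1.589 w 0.642
```

```bash
python3 -m crank '[{"linear":[0,0.001,0],"dr":[0,0,0],"hand":0.1},{"linear":[0,0.001,0],"dr":[0,0,0],"hand":0.1}]'
python3 chk.py
```

```text
t: 33.67
eef_pos: [0.5834, 0.0258, 0.0696]
tool_rot: [-0.665, 0.679, -0.198, -0.239]
contact_force: [-0.2, 0.8, -2.3]
gripper_width: 0.642
t 33.6667 tcp [0.5834 0.0258 0.0696] up 0.0022 n 0.0015 f [-0.2  0.8 -2.3] f tool [1.3 1.9 0.9] tilt 36.01 q6 1.587 w 0.642
```

```bash
for i in 1 2 3; do python3 -m crank '[{"linear":[0.001,0,0],"dr":[0,0,0],"hand":0.1},{"linear":[0.0015,0,0],"dr":[0,0,0],"hand":0.1},{"linear":[0.0015,0,0],"dr":[0,0,0],"hand":0.1}]' >/dev/null; python3 chk.py; done
```

```text
t 33.9167 tcp [0.5848 0.0259 0.0687] up 0.0005 n 0.0017 f [-0.7 -0.3 -3. ] f tool [ 1.2  2.9 -0.2] tilt 35.99 q6 1.588 w 0.644
t 34.1667 tcp [0.5849 0.0259 0.0686] up 0.0003 n 0.0017 f [-6.3  0.3  3.1] f tool [-6.9  1.2  0.7] tilt 36.16 q6 1.592 w 0.644
t 34.4167 tcp [0.5848 0.0259 0.0687] up 0.0002 n 0.0017 f [-9.3  0.   7.9] f tool [-12.2  -0.8   0.6] tilt 36.35 q6 1.596 w 0.64
```

```bash
python3 -m crank '[{"linear":[-0.002,0,0],"dr":[0,0,0],"hand":0.1},{"linear":[-0.002,0.001,0],"dr":[0,0,0],"hand":0.1},{"linear":[-0.002,0.001,0],"dr":[0,0,0],"hand":0.1}]' >/dev/null; python3 chk.py; for i in 1 2; do python3 -m crank '[{"linear":[0,0.0005,0],"dr":[0,0,0],"hand":0.1},{"linear":[0,0.001,0],"dr":[0,0,0],"hand":0.1},{"linear":[0,0.001,0],"dr":[0,0,0],"hand":0.1}]' >/dev/null; python3 chk.py; done
```

```text
t 34.6667 tcp [0.5844 0.0258 0.0679] up 0.0003 n 0.0008 f [-5.5  0.4  5.4] f tool [-7.5 -1.1  0.8] tilt 36.06 q6 1.588 w 0.639
t 34.9167 tcp [0.5844 0.0258 0.0677] up 0.0002 n 0.0006 f [-4.5  0.1  8. ] f tool [-8.4 -3.9  0.3] tilt 36.02 q6 1.587 w 0.644
t 35.1667 tcp [0.5843 0.0258 0.0675] up 0.0002 n 0.0004 f [-2.4 -0.1 10.6] f tool [-8.2 -7.1 -0. ] tilt 35.96 q6 1.585 w 0.641
```

```bash
python3 -m crank '[{"linear":[-0.001,-0.001,0],"dr":[0,0,0],"hand":0.1},{"linear":[-0.001,-0.001,0],"dr":[0,0,0],"hand":0.35},{"linear":[-0.001,-0.001,0],"dr":[0,0,0],"hand":0.55},{"linear":[-0.001,-0.001,0],"dr":[0,0,0],"hand":0.7},{"linear":[-0.001,-0.001,0],"dr":[0,0,0],"hand":0.7},{"linear":[-0.001,-0.001,0],"dr":[0,0,0],"hand":0.7}]'; python3 chk.py
python3 -m crank '[{"linear":[0,-0.01,0],"dr":[0,0,0],"hand":0.7},{"linear":[0,-0.03,0],"dr":[0,0,0],"hand":0.7},{"linear":[0,-0.06,0],"dr":[0,0,0],"hand":0.7},{"linear":[0,-0.1,0],"dr":[0,0,0],"hand":0.7},{"linear":[0,-0.1,0.04],"dr":[0,0,0],"hand":0.7},{"linear":[0,-0.1,0.08],"dr":[0,0,0],"hand":0.7},{"linear":[0,-0.1,0.12],"dr":[0,0,0],"hand":0.7},{"linear":[0,-0.1,0.16],"dr":[0,0,0],"hand":0.7},{"linear":[0,-0.1,0.2],"dr":[0,0,0],"hand":0.7},{"linear":[0,-0.1,0.2],"dr":[0,0,0],"hand":0.7}]'
python3 - <<'E'
from lid import *
np.set_printoptions(precision=4,suppress=True)
for A in(33,35,37):
    a=np.deg2rad(A);print(A,[(k,proj(k,lid((.06,0,.01),a)).round(1),proj(k,lid((.135,-.035,.034),a)).round(1),np.array([proj(k,lid((.06+x,y,.022),a)) for x in(.042,-.042) for y in(.028,-.028)]).round(1).tolist()) for k in("side","top")])
for k in('side','top'):
  im=bot.read_camera(k);cv2.imwrite(f"pics/{k}7.png",im)
  print(k,[(n,np.round(r['xy'],1),round(r['score'],2)) for n in('mirror','lid_handle','lid_rest','dish','latch_fin') for r in bot.place_of(k,n)[:2]],[np.round(r["extent"],1) for r in bot.search_frame(k,"mirror")[:1]])
  m=bot.cut_out(k,"mirror")[0]["pixels"];p=np.argwhere(m)[:,::-1].astype(np.float32);print(cv2.boxPoints(cv2.minAreaRect(p)).round(1).tolist(),p.mean(0))
E
```

```text
t: 35.67
eef_pos: [0.5837, 0.0258, 0.0669]
tool_rot: [-0.665, 0.679, -0.198, -0.239]
contact_force: [-0.4, -0.1, 0.1]
gripper_width: 0.853
t 35.6667 tcp [0.5837 0.0258 0.0669] up 0.0003 n -0.0004 f [-0.4 -0.1  0.1] f tool [-0.4  0.1 -0.1] tilt 35.98 q6 1.584 w 0.853
t: 36.5
eef_pos: [0.6282, 0.2409, 0.1478]
tool_rot: [-0.666, 0.677, -0.193, -0.244]
contact_force: [-0.6, 2.2, -1.1]
gripper_width: 0.847
33 [('side', array([305.9, 189.7]), array([276.1, 166.8]), [[304.0, 188.7], [286.7, 175.8], [329.4, 193.2], [312.3, 180.9]]), ('top', array([270.5, 215.8]), array([247.6, 240.1]), [[284.3, 227.3], [253.7, 229.8], [284.4, 194.3], [255.6, 196.7]])]
35 [('side', array([306.4, 188.8]), array([277.5, 164.8]), [[305.0, 187.2], [287.6, 174.4], [329.7, 193.0], [312.7, 180.7]]), ('top', array([270.3, 214.9]), array([247.1, 237.9]), [[284.1, 225.7], [253.3, 228.2], [284.3, 193.8], [255.5, 196.2]])]
37 [('side', array([307., 188.]), array([278.9, 162.9]), [[306.1, 185.7], [288.7, 172.9], [330.1, 192.8], [313.0, 180.5]]), ('top', array([270.2, 214. ]), array([246.7, 235.5]), [[283.8, 224.0], [253.0
[... 199 characters left out ...]
([279.2, 233.2]), 0.34), ('dish', array([218.6, 253.9]), 0.89), ('dish', array([363.2, 209.2]), 0.75), ('latch_fin', array([280.3, 234.1]), 0.5)] []
[[267.8999938964844, 235.3000030517578], [273.79998779296875, 228.10000610351562], [287.70001220703125, 239.5], [281.79998779296875, 246.6999969482422]] [277.037  237.6296]
top [('mirror', array([273.6, 213. ]), 0.66), ('lid_handle', array([244.6, 234.8]), 0.6), ('dish', array([262.3, 323.2]), 0.66), ('dish', array([424.2, 278.4]), 0.64), ('latch_fin', array([314.8, 277.8]), 0.72), ('latch_fin', array([190.6, 172.5]), 0.25)] [array([256.5, 193.3, 287.4, 230. ])]
[[254.0, 194.0], [284.0, 194.0], [284.0, 230.0], [254.0, 230.0]] [268.9418 212.0868]
```

Run:
```python
from h import *
for k in("side","top"):
    im=bot.read_camera(k);h=cv2.cvtColor(im,cv2.COLOR_BGR2HSV);m=((h[...,0]>60)&(h[...,0]<95)&(h[...,1]>70)).astype(np.uint8)
    n,l,st,ce=cv2.connectedComponentsWithStats(m);print(k,[(s.tolist(),c.round(1)) for s,c in zip(st[1:],ce[1:]) if s[4]>60])
    P=np.array([.4798,-.262,.094]);print([proj(k,P+[.038*np.cos(t),.038*np.sin(t),0]).round(1).tolist() for t in np.arange(4)*np.pi/2],proj(k,P+[0,0,.041]).round(1))
    print([(c,[np.round(r["xy"],1).tolist() for r in bot.place_of(k,c)[:1]]) for c in("tin","cream_jar","polish","atomiser","nail_brush","shoe_horn")])
o=bot.get_obs();print(o["t"],o["contact_force"])
```

```text
side [([205, 241, 24, 20, 315], array([216.5, 251.8])), ([326, 284, 43, 35, 953], array([346.9, 301.8]))]
[[363.7, 290.4], [333.0, 286.9], [329.4, 310.2], [361.4, 314.1]] [348.3 283.7]
[('tin', [[263.0, 159.3]]), ('cream_jar', []), ('polish', [[277.8, 347.5]]), ('atomiser', [[423.8, 265.2]]), ('nail_brush', [[301.7, 166.5]]), ('shoe_horn', [[441.0, 401.4]])]
top [([407, 260, 40, 39, 1200], array([426.7, 279. ])), ([251, 311, 25, 24, 476], array([263. , 322.6]))]
[[423.9, 258.0], [404.4, 278.9], [425.8, 298.9], [445.3, 277.9]] [429.4 278. ]
[('tin', [[279.2, 241.7]]), ('cream_jar', []), ('polish', [[391.1, 330.2]]), ('atomiser', [[390.1, 158.4]]), ('nail_brush', [[191.4, 171.9]]), ('shoe_horn', [[512.0, 254.3]])]
38.0 [-0.85643152 -0.31624498  0.32560625]
```

```bash
python3 -c "
from station import bot
print(bot.hand_in(),bot.get_obs()['t'])"
```

```text
the job is handed in; nothing more can be done
the job is handed in; nothing more can be done
```

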